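Set up the sole-edge finishing spindle and shut the kit drawer

TASK

From the open kit drawer take the black hub and lower it fully home onto the flange of the spindle's upright arbor, then lower the pink wheel onto the same arbor until it lies flat on the hub; let neither ring drop down the arbor. When both are on, push the drawer home until it clicks in at its detent, with the blue-green spare wheel still lying in it. Leave the shoes, soles, jar, tin and brush where they are.

Things in the scene. Friction and masses are not known exactly. Their poses are not given: they have to be found in the camera images.
- hub: Black ring, outer diameter 46, bore 25, height 22 mm, 60 to 130 g, lying flat in the drawer. Origin: centre of its underside, z up along its axis.
- wheel: Pink abrasive wheel, a ring of outer diameter 50, bore 19, height 18 mm, 50 to 100 g, lying flat in the drawer. Origin: centre of its underside, z up along its axis.
- spare: Blue-green spare wheel, same size as the pink wheel, lying in the drawer, where it stays. Origin: centre of its underside. The three rings lie side by side in any order, about 88 mm apart across the drawer (along the kit unit's y).
- spindle: Blue round motor housing (diameter 92, top at 46 mm) on a 110 mm square steel plate, fixed to the bench, with an upright steel arbor in its middle. Origin: centre of the plate's underside, on the bench.
- spindle_seat (a point): Centre of the upper face of the aluminium flange (diameter 60) on the housing, 50 mm above the bench, where the hub's underside comes to rest; z up. The steel arbor rises from here: diameter 22.4 mm up to 16 mm, narrowing to 16 mm at height 20, straight to 45, tapering to 8 mm at its tip, 54 mm up. The wheel's underside comes to rest 22 mm above this point, on the hub.
- kit: Low white steel drawer unit fixed to the bench, 260 deep (x) by 340 wide (y) by 80 mm high, with one drawer that opens along its -x. Origin: centre of its underside.
- kit_drawer0 (a joint): Opening of the drawer (m): 0 shut at its stop, 0.125 to 0.155 at the start. It slides with about 1 N of friction; a sprung ball resists with 2 N more from 13 to 6 mm, then draws it shut. Its inner floor is 22 mm above the bench, its side walls end at 58 mm, its yellow front at 67 mm; it is 298 mm wide inside.
- kit_drawer0_handle (a point): Middle of the drawer's dark horizontal bar handle, 120 mm long along the unit's y, 44 mm above the bench, 35 mm in front of the yellow front. It moves with the drawer; its axes are those of the unit.
- shoe_a: Pink shoe, the nearer of two shoes, 240 by 84 by 80 mm, on the bench. Origin: centre of its underside.
- sole_a: Black shoe sole with heel, the one of two nearer the drawer, 240 by 84 by 23 mm, on the bench. Origin: centre of its underside.
- jar: Amber jar of finish with black cap, diameter 68, height 85 mm. Origin: centre of its underside.
- tin: Small tin, diameter 76, height 50 mm, standing on top of the kit unit. Origin: centre of its underside.
Things that resemble listed ones, but are neither listed nor needed, are in the scene too. There is more than one size of the hub; the job needs the middle-sized. Of the things that look like the spindle, the larger one is meant.

How it is judged:
On the way, in this order (a step that is already met when the one before it is completed fails the run):
1. the black hub is fully home on the flange and let go (horizontal distance between hub and spindle_seat below 0.004 m and z of hub in the frame of spindle_seat between -0.003 and 0.003 m and angle between hub's own z axis and vertical below 0.08 rad and contact force between the fingers and hub below 0.5 N), for 0.2 s.
2. the pink wheel lies flat on the hub, both on the arbor, and is let go (horizontal distance between each of hub, wheel and spindle_seat below 0.004 m and z of hub in the frame of spindle_seat between -0.003 and 0.003 m and angle between each of hub, wheel's own z axis and vertical below 0.08 rad and z of wheel in the frame of spindle_seat between 0.019 and 0.025 m and contact force between the fingers and wheel below 0.5 N), for 0.2 s.
3. the drawer is pushed home (value of joint kit_drawer0 below 0.004 m), for 0.2 s.
At the end, for the whole second after the job is handed in: The hub's underside is within 3 mm of the flange and the wheel's underside within 3 mm of the hub's top, both within 4 mm of the arbor's axis, level within 0.08 rad and at rest; the drawer is less than 4 mm from shut; the spare wheel lies in the drawer, on its floor (horizontal distance between each of hub, wheel and spindle_seat below 0.004 m and z of hub in the frame of spindle_seat between -0.003 and 0.003 m and angle between each of hub, wheel's own z axis and vertical below 0.08 rad and z of wheel in the frame of spindle_seat between 0.019 and 0.025 m and value of joint kit_drawer0 below 0.004 m and x of spare in the frame of kit_drawer0_handle between 0.05 and 0.29 m and y of spare in the frame of kit_drawer0_handle between -0.16 and 0.16 m and z of spare in the frame of kit_drawer0_handle between -0.04 and -0.005 m and linear speed of each of hub, wheel below 0.02 m/s); the robot touches nothing.
It fails at once if the hub is dropped or slammed down the arbor (faster than 0.45 m/s while its underside is lower than the arbor's tip) (horizontal distance between hub and spindle_seat below 0.012 m and z of hub in the frame of spindle_seat between -0.003 and 0.054 m and linear speed of hub above 0.45 m/s).
It fails at once if the wheel is dropped or slammed down the arbor (faster than 0.45 m/s while its underside is lower than the arbor's tip) (horizontal distance between wheel and spindle_seat below 0.012 m and z of wheel in the frame of spindle_seat between -0.003 and 0.054 m and linear speed of wheel above 0.45 m/s).
It fails at once if the pink shoe, the sole nearer the drawer, or the jar is shifted by more than 30 mm (distance of any of shoe_a, sole_a, jar from where it was at the start of the episode above 0.03 m).
It fails at once if the tin is shifted by more than 30 mm (distance of tin from where it was at the start of the episode above 0.03 m).
It also fails if it takes over 72 s, if anything falls off the work surface, if the arm or the gripper's body presses on something with over 40 N, if the wrist force passes 120 N, or if a joint passes its speed limit or range.

ROBOT

A 6-joint arm with a two-finger parallel gripper is mounted at the origin on the work surface. World frame = base frame: x ahead of the robot, y to its left, z up, the work surface at z = 0. Lengths are in m, angles in rad, forces in N, time in s.
With the tool pointing down it reaches from about 0.325 to 0.9 m from the base axis. Payload 6.1 kg.
Tool frame: the origin (TCP) lies on the centre line of the jaws, within the pads' length; the fingertips stand 19 mm ahead of it and the grasp point (between the pads) is the TCP (bot.tip_extent is the distance from the TCP to the fingertips, in m); z points along the fingers, y is the line along which they close (so a half turn about z gives the same grasp; the last joint's range is limited). The gripper opens to 87 mm and grips with 3 to 60 N. Pads are 19 mm wide; open, the fingers measure 117 mm over their backs; the gripper's body (75 mm by 190 mm) begins 51 mm behind the grasp point.
Start: joints at [-1.295, 0.22, 1.526, -0, 1.395, -0.126], TCP at [0.244, -0.575, 0.242] pointing down, gripper open.
Joint ranges: [-2.98, 2.98], [-0.91, 2.08], [0.09, 2.57], [-1.24, 4.39], [0.2, 2.65], [-2.68, 2.68]. Speed limits (rad/s): [2.57, 2.57, 3.01, 3.14, 3.14, 3.14].

INTERFACE

Orientations are given as a rotation vector (axis times angle).
In Python, from station import bot gives the robot as it stands. The module is installed in compiled form; this text tells all that it offers.
- The arm moves only by the tool apply_moves, never from a script. Its argument "deltas" is a list of rows, each an object of numbers: "x", "y", "z": the shift along the tool's x, y, z in mm; "rx", "ry", "rz": the turn, a rotation vector about the tool's x, y, z in degrees; "hand": the opening, from -1 (shut) to 1 (fully open), so that 0 is half open. In form: [{"x": .., "y": .., "z": .., "rx": .., "ry": .., "rz": .., "hand": ..}, ...]. A call has 1 to 20 rows; each row shifts and turns the commanded pose from where the row before left it, along the tool's axes as they then stand; what a row does not reach is not made up. A row lasts 1/8 s, in which the tool goes at most 62.5 mm and 10.7 degrees, less where a joint would pass 70% of its speed; a pose out of reach is approached as far as the arm can. A call is refused whole if a number of a shift passes 62.5 or a number of a turn 10.7, either way. A call with a gripper value outside its range is refused whole. The fingers move at their own pace and stop on an object; "squeeze" is the grip in N (left out, the last holds). Time passes only in rows, so rows that do not move let the fingers close. It gives the time, the measured TCP pose, the force, the opening and the grip force at its end, in the units of the state.
- bot.get_state(): the state, without advancing time (a new reading comes with each control period).
- bot.read_camera(name): name is "scene" or "side" or "wrist"; returns the picture (420x560x3 uint8, red, green, blue); there is no depth.
- bot.camera_params(name): a dict with "intrinsics" (3x3 intrinsics, pixels), "eye" and "attitude" of the camera in the world. Camera axes: x right, y up, looking along -z (the intrinsics and any distortion apply to the point x, -y, -z); pixel columns grow to the right and rows downward; lengths in m; the calibration is good to about 2 mm. A picture is of the moment at which its call begins: read the wrist's pose just before it. camera_params takes no time and is no camera call; for the wrist camera it gives the pose at the moment of the call.
- bot.finish_job(): hands the job in; it is judged then, once.
The state is a dict: "time_s": time; "joints": joint angles; "joint_velocities": joint speeds; "joint_torque": joint torques, N m; "position": TCP position; "ee_rot": TCP orientation; "force": force on the tool from outside, world axes, zero at the start; "wrist_torque": the same for the moment, N m; "grip_width": opening from 0.0 (shut) to 1.0 (fully open); "finger_force": force on a finger pad.
Only numpy, scipy, OpenCV 4.12 (cv2) and the standard library are available. Lean on these libraries where they do the work, as an engineer would, in place of code of your own. Each camera call takes 0.05 s, during which the arm holds its last target. There are 200 camera calls.

## Working session

There is one attempt and no reset: what is moved stays moved. The work goes in short steps, Python scripts to look and compute and a tool call to move; the robot and the scene stay as the last step left them, time stands still between calls to the robot, and variables do not carry over. Pictures are saved under pics/ and viewed, at most 10 in all, crops included, and the job is handed in when it is done.

Besides the shell and the picture viewer there is one more tool, called after ">>>" as name([rows], argument=value, ...), one row to a line, values as JSON. apply_moves: Moves the arm, as the interface text tells. Its arguments: {"type":"object","properties":{"deltas":{"type":"array","items":{"type":"object","properties":{"x":{"type":"number"},"y":{"type":"number"},"z":{"type":"number"},"rx":{"type":"number"},"ry":{"type":"number"},"rz":{"type":"number"},"hand":{"type":"number"}}}},"squeeze":{"type":"number"}},"required":["deltas"]}

```bash
mkdir -p pics; cat > h.py <<'E'
import numpy as np, cv2
from station import bot
from scipy.spatial.transform import Rotation as R
def snap(n,f):
    p=bot.camera_params(n); im=bot.read_camera(n); cv2.imwrite('pics/'+f,im[:,:,::-1]); 
    np.savez('pics/'+f+'.npz',K=p['intrinsics'],e=p['eye'],a=np.array(p['attitude'])); return im,p
def att(a):
    a=np.array(a); return a if a.shape==(3,3) else R.from_rotvec(a).as_matrix()
def ray(p,u,v,z):
    K=np.array(p['intrinsics']); d=np.linalg.inv(K)@[u,v,1]; d=att(p['attitude'])@[d[0],-d[1],-d[2]]
    e=np.array(p['eye']); return e+d*(z-e[2])/d[2]
def proj(p,X):
    c=att(p['attitude']).T@(np.array(X)-p['eye']); q=np.array(p['intrinsics'])@[c[0],-c[1],-c[2]]; return q[:2]/q[2]
E
python3 - <<'E'
from h import *
a,p=snap('scene','s.png'); b,q=snap('side','d.png')
print(p,q,bot.get_state())
E
```

```text
{'intrinsics': array([[425.06463996,   0.        , 276.64227546],
       [  0.        , 425.06463996, 211.24271682],
       [  0.        ,   0.        ,   1.        ]]), 'eye': array([ 1.38177499, -0.37896512,  0.9894485 ]), 'attitude': array([0.69286007, 0.44704053, 1.04492587])} {'intrinsics': array([[514.68789859,   0.        , 280.74893373],
       [  0.        , 514.68789859, 207.70713384],
       [  0.        ,   0.        ,   1.        ]]), 'eye': array([0.19047844, 1.10638978, 1.13205248]), 'attitude': array([ 0.17618204, -1.15810646, -2.56737089])} {'time_s': 0.1, 'joints': array([-1.29508981e+00,  2.21147287e-01,  1.52749563e+00, -1.56156518e-05,
        1.39469871e+00, -1.26070642e-01]), 'joint_velocities': array([-1.47418778e-03, -1.13783907e-03, -2.82211501e-03,  1.23819576e-03,
       -2.86857660e-05,  1.47832673e-03]), 'joint_torque': array([ 9.12326341e-04, -4.95949852e+01, -3.88518941e+01,  7.01704435e-02,
        5.15666523e-02, -4.97143344e-05]), 'position': array([ 0.24427371, -0.57471639,  0.24054717]), 'ee_rot': array([-3.07670540e+00, -6.26530217e-01,  2.29305162e-04]), 'force': array([-0.14082821, -0.23323164,  0.11225465]), 'wrist_torque': array([ 0.00666026, -0.01820109, -0.02257793]), 'finger_force': 0.0, 'grip_width': 1.0004462701767431}
```

View pics/s.png

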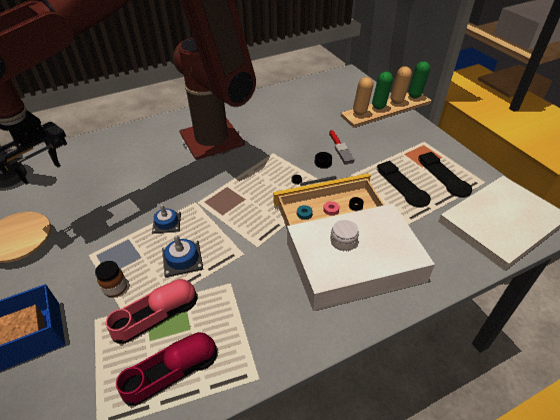

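View pics/d.png

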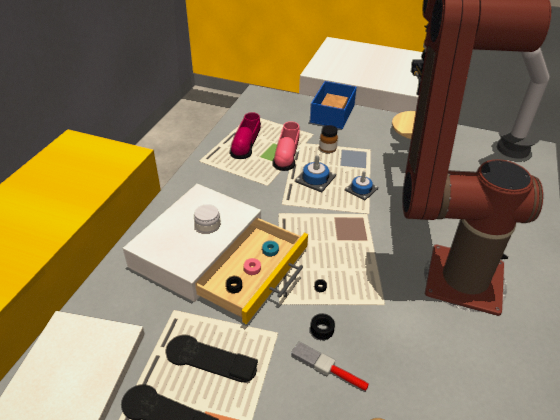

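The scene picture shows three black rings: (356,203) in the drawer, (323,160) larger on the bench and (297,180) smaller on the bench. The middle-sized one in the drawer is meant. There are two spindles, at (181,256) and (166,219), and the larger one at (181,256) is meant. I'll measure both and confirm them in one enlarged crop.

```bash
python3 - <<'E'
from h import *
p=bot.camera_params('scene');q=bot.camera_params('side')
S=cv2.imread('pics/s.png');D=cv2.imread('pics/d.png')
for n,u,v,u2,v2,z in [('hub',356,204,234,284,.044),('pink',331,208,252,266,.04),('spare',304,212,270,248,.04),('big',323,160,322,326,.03),('small',297,180,320.5,286,.03),('arbortip',179,238,317,156,.104),('smalltip',166,210,364,176,.08),('tin',345,226,206,211,.13),('jar',107,268,329,130,.085)]:
    print(n,ray(p,u,v,z).round(3),ray(q,u2,v2,z).round(3))
a=cv2.resize(S[150:290,140:400],None,fx=3,fy=3,interpolation=2)
b=cv2.resize(D[140:340,190:390],None,fx=3,fy=3,interpolation=2)
cv2.imwrite('pics/c1.png',cv2.resize(np.hstack([cv2.resize(a,(780,420))]),(780,420)))
cv2.imwrite('pics/c2.png',b)
E
```

```text
hub [0.616 0.268 0.044] [0.597 0.286 0.044]
pink [0.591 0.19  0.04 ] [0.577 0.205 0.04 ]
spare [0.568 0.105 0.04 ] [0.554 0.121 0.04 ]
big [0.358 0.3   0.03 ] [0.336 0.324 0.03 ]
small [0.413 0.164 0.03 ] [0.376 0.198 0.03 ]
arbortip [ 0.553 -0.286  0.104] [ 0.535 -0.283  0.104]
smalltip [ 0.403 -0.285  0.08 ] [ 0.365 -0.263  0.08 ]
tin [0.744 0.133 0.13 ] [0.75  0.128 0.13 ]
jar [ 0.551 -0.488  0.085] [ 0.547 -0.482  0.085]
```

View pics/c2.png

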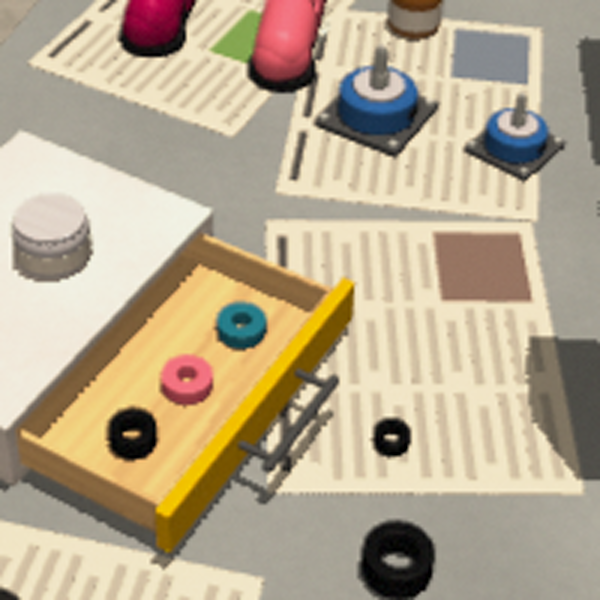

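The crop confirms it. The black ring in the drawer (crop 132,433) lies between the small (392,437) and large (398,560) bench rings in size. The larger spindle is at crop (378,100). The rings in the drawer run black, pink, teal. Next I'll plan a move above the spindle.

```bash
cat >> h.py <<'E'
def plan(P,yaw=None):
    """world target P -> total tool-frame mm and yaw turn deg. tool y axis world yaw target (mod 180)"""
    s=bot.get_state(); M=R.from_rotvec(s['ee_rot']).as_matrix()
    d=M.T@(np.array(P)-s['position'])*1000
    yw=np.degrees(np.arctan2(M[1,1],M[0,1])); print('t',s['time_s'],'pos',s['position'].round(4),'tool-d',d.round(1),'yaw_y',round(yw,1),'tiltz',M[:,2].round(4))
    if yaw is not None: t=(yw-yaw+90)%180-90; print('rz turn (deg)',round(t,1), 'j6',bot.get_state()['joints'][5].round(2))
E
python3 - <<'E'
from h import *
w=bot.camera_params('wrist');s=bot.get_state();M=R.from_rotvec(s['ee_rot']).as_matrix()
print('cam in tool',M.T@(w['eye']-s['position']),'look',M.T@att(w['attitude'])); print(w['intrinsics'])
p=bot.camera_params('scene');q=bot.camera_params('side')
from scipy.optimize import least_squares as L
for n,a,b in [('hub',(356,204),(234,284)),('pink',(331,208),(252,266)),('spare',(304,212),(270,248)),('tip',(179,237),(316.3,156.5)),('plate',(182,262),(316,176))]:
    r=L(lambda X:np.r_[proj(p,X)-a,proj(q,X)-b],[.5,0,.05]); print(n,r.x.round(4),r.fun.round(1))
plan([.50,-.285,.25],75)
E
```

```text
cam in tool [ 0.06639972  0.00038234 -0.1420767 ] look [[ 4.45529735e-04  9.69880238e-01  2.43581866e-01]
 [ 9.99999848e-01 -5.11538574e-04  2.07739137e-04]
 [ 3.26083604e-04  2.43581736e-01 -9.69880318e-01]]
[[362.91092334   0.         281.01746654]
 [  0.         362.91092334 201.50752201]
 [  0.           0.           1.        ]]
hub [0.6031 0.2763 0.0302] [-0.4 -0.2 -0.4  0.1]
pink [0.5816 0.196  0.029 ] [-0.2 -0.1 -0.2  0.1]
spare [0.5582 0.1107 0.0287] [-0.1 -0.  -0.   0. ]
tip [ 0.5404 -0.2853  0.0966] [-0.6 -0.5 -0.7  0.6]
plate [ 0.5435 -0.2983 -0.0021] [-1.6 -1.2 -1.9  1.4]
t 0.1 pos [ 0.2443 -0.5747  0.2405] tool-d [ 348.7 -166.7   -9.1] yaw_y -67.0 tiltz [-5.0e-04  1.7e-03 -1.0e+00]
rz turn (deg) 38.0 j6 -0.13
```

>>> apply_moves([
  {"x": 39,"y": -15,"z": -1,"hand": 0.45},
  {"x": 39,"y": -15,"z": -1},
  {"x": 39,"y": -15,"z": -1},
  {"x": 39,"y": -15,"z": -1},
  {"x": 39,"y": -15,"z": -1},
  {"x": 39,"y": -15,"z": -1},
  {"x": 39,"y": -15,"z": -1},
  {"x": 39,"y": -15,"z": -1},
  {"x": 39,"y": -15,"z": -1},
  {"x": 35,"y": -17},
  {"rz": 9.5},
  {"rz": 9.5},
  {"rz": 9.5},
  {"rz": 9.5},
  {},
  {},
])

```text
schema error: expected keys x, y, z, rx, ry, rz, hand
```

```bash
python3 - <<'E'
from h import *
im,p=snap('wrist','w1.png'); print(proj(p,[.5404,-.2853,.104]),proj(p,[.5404,-.2853,.05])); plan([.54,-.285,.25],-105.2)
E
```

```text
[  -2.20351413 -509.38656245] [  58.46030498 -376.98453514]
t 0.15 pos [ 0.2443 -0.5748  0.2407] tool-d [ 385.5 -151.1   -9. ] yaw_y -67.0 tiltz [-4.0e-04  1.5e-03 -1.0e+00]
rz turn (deg) 38.2 j6 -0.13
```

View pics/w1.png

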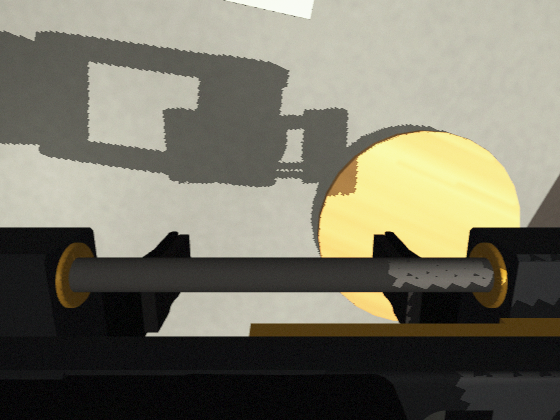

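The move was refused because every key is required. The wrist picture shows the gripper rod hiding rows 235 and below, so I'll view targets ahead of the tool on its +x side.

>>> apply_moves([
  {"x": 40,"y": -22,"z": -1,"rx": 0,"ry": 0,"rz": 0,"hand": 0.45},
  {"x": 40,"y": -22,"z": -1,"rx": 0,"ry": 0,"rz": 0,"hand": 0.45},
  {"x": 40,"y": -22,"z": -1,"rx": 0,"ry": 0,"rz": 0,"hand": 0.45},
  {"x": 40,"y": -22,"z": -1,"rx": 0,"ry": 0,"rz": 0,"hand": 0.45},
  {"x": 40,"y": -22,"z": -1,"rx": 0,"ry": 0,"rz": 0,"hand": 0.45},
  {"x": 40,"y": -22,"z": -1,"rx": 0,"ry": 0,"rz": 0,"hand": 0.45},
  {"x": 40,"y": -22,"z": -1,"rx": 0,"ry": 0,"rz": 0,"hand": 0.45},
  {"x": 40,"y": -22,"z": -1,"rx": 0,"ry": 0,"rz": 0,"hand": 0.45},
  {"x": 0,"y": 0,"z": 0,"rx": 0,"ry": 0,"rz": 9.5,"hand": 0.45},
  {"x": 0,"y": 0,"z": 0,"rx": 0,"ry": 0,"rz": 9.5,"hand": 0.45},
  {"x": 0,"y": 0,"z": 0,"rx": 0,"ry": 0,"rz": 9.5,"hand": 0.45},
  {"x": 0,"y": 0,"z": 0,"rx": 0,"ry": 0,"rz": 9.5,"hand": 0.45},
  {"x": 0,"y": 0,"z": 0,"rx": 0,"ry": 0,"rz": 0,"hand": 0.45},
  {"x": 0,"y": 0,"z": 0,"rx": 0,"ry": 0,"rz": 0,"hand": 0.45},
])

```text
time_s: 1.9
position: [0.47, -0.288, 0.2494]
ee_rot: [-3.115, 0.405, 0.001]
force: [0.3, 0.8, -0.3]
grip_width: 0.722
finger_force: 0.0
```

```bash
python3 - <<'E'
from h import *
im,p=snap('wrist','w2.png'); print(proj(p,[.5404,-.2853,.104]),proj(p,[.5404,-.2853,.05])); plan([.59,.2,.25],-105.2)
E
```

```text
[254.08195556 109.16604181] [258.39884991 109.31269588]
t 1.95 pos [ 0.47   -0.288   0.2494] tool-d [-8.900e+00 -5.025e+02 -5.000e-01] yaw_y -104.8 tiltz [-2.e-04  2.e-04 -1.e+00]
rz turn (deg) 0.4 j6 1.14
```

View pics/w2.png

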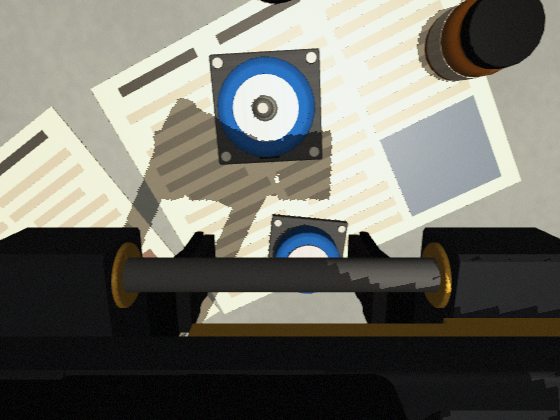

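The larger spindle is seen clearly, with its arbor tip near (262,107) and its flange around (265,107). The jar is at (500,30). I'll fit the circles to subpixel, then look over the drawer.

```bash
python3 - <<'E'
from h import *
im=cv2.imread('pics/w2.png'); d=np.load('pics/w2.png.npz'); p=dict(intrinsics=d['K'],eye=d['e'],attitude=d['a'])
c=im[40:175,200:335]; h=cv2.cvtColor(c,cv2.COLOR_BGR2HSV)
bl=((h[...,0]>95)&(h[...,0]<125)&(h[...,1]>150)).astype(np.uint8)
cn=max(cv2.findContours(bl,0,1)[0],key=cv2.contourArea); e=cv2.fitEllipse(cv2.convexHull(cn)); print('housing',e)
x,y=e[0]; print(ray(p,x+200,y+40,.046))
# flange: hole in blue
fl=cv2.findContours(bl,cv2.RETR_CCOMP,1); cs=[k for k,hh in zip(fl[0],fl[1][0]) if hh[3]>=0]; k=max(cs,key=cv2.contourArea)
e=cv2.fitEllipse(k); print('flange',e); x,y=e[0]; print(ray(p,x+200,y+40,.05))
# arbor: darker in flange
g=c[...,:].max(2); m=np.zeros_like(g); cv2.drawContours(m,[cv2.convexHull(k)],-1,1,-1); m=cv2.erode(m,np.ones((9,9)))
print(g[55:80,50:78])
for X in ([.5404,-.2853,.05],): print(proj(p,X))
plan([.51,.215,.25])
E
```

```text
housing ((65.69566345214844, 66.46866607666016), (96.55619049072266, 100.48654174804688), 173.1541748046875)
[ 0.54120141 -0.29224676  0.046     ]
flange ((65.21720123291016, 67.32786560058594), (67.73490142822266, 69.2129898071289), 165.67372131347656)
[ 0.54050374 -0.29177686  0.05      ]
[[245 244 243 244 245 244 244 245 245 218 134 129 116 109 123 165 204 236
  245 245 244 244 245 244 245 245 245 245]
 [244 243 242 243 244 244 244 244 237 179 103  99 105 115 120 119 113 110
  131 145 193 236 245 245 244 246 245 245]
 [244 244 243 243 244 245 244 218 118 102 112 119 121 135 144 143 138 132
  128 122 115 149 227 244 245 245 244 244]
 [245 243 243 243 245 244 208  90  81  83  82  81  87  82  91 116 132 143
  151 141 130 117 153 227 245 245 245 245]
 [245 244 243 211 136 118  94  74  77  80  82  86  94  95  96  93  89  97
  123 145 142 131 116 149 227 245 245 245]
 [245 244 243 211 114  91  77  81  84  86  91 101 105 105 105 102 100  99
   91 118 148 146 136 120 152 229 245 245]
 [245 245 242 206  89  74  72  82  90  98 105 110 114 115 116 111 113 106
   99  89 122 153 149 136 123 15
[... 1557 characters left out ...]
  78  62  68  73  80  80  87  87  89  94  88  89
   82  75 102 131 132 114 102 171 236 245]
 [245 245 245 212 122  96  77  84  73  65  71  72  74  82  83  82  78  77
   79  89 123 131 119  99 169 236 245 245]
 [245 245 244 212 204 233 167  81  90  81  78  75  68  73  76  71  92  93
  110 137 126 115 100 133 224 245 245 245]
 [245 245 245 243 242 243 211  97  82  94 110 105 102 100 105 123 132 125
  120 112 101  96 137 226 245 245 244 245]
 [245 245 245 243 243 243 242 244 204  83  84  94  94 102 104 110 111  99
   96  90  81 136 226 245 245 244 245 245]]
[258.39884991 109.31269588]
t 1.95 pos [ 0.47   -0.288   0.2494] tool-d [ -90.1 -496.5   -0.5] yaw_y -104.8 tiltz [-2.e-04  2.e-04 -1.e+00]
```

>>> apply_moves([
  {"x": -9,"y": -49.5,"z": 0,"rx": 0,"ry": 0,"rz": 0.4,"hand": 0.45},
  {"x": -9,"y": -49.5,"z": 0,"rx": 0,"ry": 0,"rz": 0,"hand": 0.45},
  {"x": -9,"y": -49.5,"z": 0,"rx": 0,"ry": 0,"rz": 0,"hand": 0.45},
  {"x": -9,"y": -49.5,"z": 0,"rx": 0,"ry": 0,"rz": 0,"hand": 0.45},
  {"x": -9,"y": -49.5,"z": 0,"rx": 0,"ry": 0,"rz": 0,"hand": 0.45},
  {"x": -9,"y": -49.5,"z": 0,"rx": 0,"ry": 0,"rz": 0,"hand": 0.45},
  {"x": -9,"y": -49.5,"z": 0,"rx": 0,"ry": 0,"rz": 0,"hand": 0.45},
  {"x": -9,"y": -49.5,"z": 0,"rx": 0,"ry": 0,"rz": 0,"hand": 0.45},
  {"x": -9,"y": -49.5,"z": 0,"rx": 0,"ry": 0,"rz": 0,"hand": 0.45},
  {"x": -9,"y": -49.5,"z": 0,"rx": 0,"ry": 0,"rz": 0,"hand": 0.45},
  {"x": 0,"y": 0,"z": 0,"rx": 0,"ry": 0,"rz": 0,"hand": 0.45},
  {"x": 0,"y": 0,"z": 0,"rx": 0,"ry": 0,"rz": 0,"hand": 0.45},
])

```text
time_s: 3.45
position: [0.5141, 0.2129, 0.2493]
ee_rot: [3.113, -0.417, -0.001]
force: [0.4, -1.4, 0.5]
grip_width: 0.727
finger_force: 0.0
```

```bash
python3 - <<'E'
from h import *
d=np.load('pics/w2.png.npz'); p=dict(intrinsics=d['K'],eye=d['e'],attitude=d['a']); print('tip',ray(p,262.6,107.8,.104))
im,p=snap('wrist','w3.png')
for X in ([.6031,.2763,.044],[.5816,.196,.04],[.5582,.1107,.04]): print(proj(p,X))
h=cv2.cvtColor(im,cv2.COLOR_RGB2HSV)
for n,m,z in [('pink',((h[...,0]>165)|(h[...,0]<4))&(h[...,1]>90)&(h[...,2]>120),.04),('teal',(h[...,0]>80)&(h[...,0]<102)&(h[...,1]>100),.04),('black',(h[...,2]<50),.044)]:
    m=m.astype(np.uint8); m[235:]=0
    for k in cv2.findContours(m,0,1)[0]:
        if cv2.contourArea(k)>500: e=cv2.fitEllipse(cv2.convexHull(k)); print(n,np.round(e[0]+e[1],1),ray(p,*e[0],z).round(4))
E
```

```text
tip [ 0.53971117 -0.29189345  0.104     ]
[189.43722488 107.26245087]
[279.18802107 106.87369895]
[373.59343331 107.02363629]
pink [278.8 104.7  51.8  53.6] [0.5836 0.1958 0.04  ]
teal [371.7 104.7  51.8  55.2] [0.5607 0.112  0.04  ]
black [491.1 239.6  42.2 137.3] [0.3995 0.0231 0.044 ]
black [ 88.6 258.  112.5 428.7] [0.4882 0.4246 0.044 ]
black [191.5 105.4  48.5  51.9] [0.6042 0.2739 0.044 ]
```

View pics/w3.png

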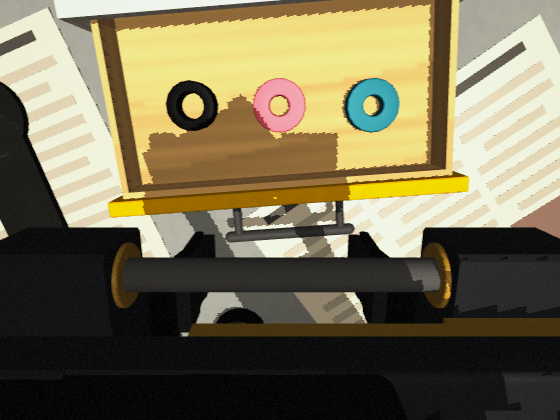

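The wrist view shows the rings in the drawer: hub (191,105), pink wheel (279,105) and spare (372,105), all matching the triangulation within 3 mm. Now I'll grasp the hub.

>>> apply_moves([
  {"x": 23.5,"y": -27.5,"z": 15,"rx": 0,"ry": 0,"rz": 0,"hand": 0.45},
  {"x": 23.5,"y": -27.5,"z": 25,"rx": 0,"ry": 0,"rz": 0,"hand": 0.45},
  {"x": 23.5,"y": -27.5,"z": 30,"rx": 0,"ry": 0,"rz": 0,"hand": 0.45},
  {"x": 0,"y": 0,"z": 35,"rx": 0,"ry": 0,"rz": 0,"hand": 0.45},
  {"x": 0,"y": 0,"z": 35,"rx": 0,"ry": 0,"rz": 0,"hand": 0.45},
  {"x": 0,"y": 0,"z": 30,"rx": 0,"ry": 0,"rz": 0,"hand": 0.45},
  {"x": 0,"y": 0,"z": 20,"rx": 0,"ry": 0,"rz": 0,"hand": 0.45},
  {"x": 0,"y": 0,"z": 10,"rx": 0,"ry": 0,"rz": 0,"hand": 0.45},
  {"x": 0,"y": 0,"z": 4,"rx": 0,"ry": 0,"rz": 0,"hand": 0.45},
  {"x": 0,"y": 0,"z": 0,"rx": 0,"ry": 0,"rz": 0,"hand": 0.45},
  {"x": 0,"y": 0,"z": 0,"rx": 0,"ry": 0,"rz": 0,"hand": 0.45},
])

```text
time_s: 4.88
position: [0.6049, 0.2743, 0.0468]
ee_rot: [-3.113, 0.42, -0.003]
force: [0.0, -0.2, -0.7]
grip_width: 0.722
finger_force: 0.0
```

```bash
python3 - <<'E'
from h import *
plan([.604,.274,.044]); print(bot.get_state()['force'])
E
```

```text
t 4.875 pos [0.6049 0.2743 0.0468] tool-d [-0.8  0.5  2.8] yaw_y -105.4 tiltz [ 1.9e-03  6.0e-04 -1.0e+00]
[ 0.01631231 -0.18306501 -0.71170066]
```

>>> apply_moves([
  {"x": -0.8,"y": 0.5,"z": 2,"rx": 0,"ry": 0,"rz": 0,"hand": 0.45},
  {"x": 0,"y": 0,"z": 0,"rx": 0,"ry": 0,"rz": 0,"hand": -0.5},
  {"x": 0,"y": 0,"z": 0,"rx": 0,"ry": 0,"rz": 0,"hand": -0.5},
  {"x": 0,"y": 0,"z": 0,"rx": 0,"ry": 0,"rz": 0,"hand": -0.5},
  {"x": 0,"y": 0,"z": 0,"rx": 0,"ry": 0,"rz": 0,"hand": -0.5},
  {"x": 0,"y": 0,"z": -10,"rx": 0,"ry": 0,"rz": 0,"hand": -0.5},
  {"x": 0,"y": 0,"z": -30,"rx": 0,"ry": 0,"rz": 0,"hand": -0.5},
  {"x": 0,"y": 0,"z": -40,"rx": 0,"ry": 0,"rz": 0,"hand": -0.5},
  {"x": 0,"y": 0,"z": -40,"rx": 0,"ry": 0,"rz": 0,"hand": -0.5},
  {"x": 0,"y": 0,"z": 0,"rx": 0,"ry": 0,"rz": 0,"hand": -0.5},
], squeeze=20)

```text
time_s: 6.12
position: [0.6061, 0.2745, 0.1692]
ee_rot: [-3.11, 0.42, -0.013]
force: [-0.6, 0.0, -0.6]
grip_width: 0.521
finger_force: 20.0
```

```bash
python3 - <<'E'
from h import *
print(bot.get_state()['force'])
im,p=snap('wrist','w4.png')
plan([.540,-.292,.16],-105.2)
E
```

```text
[-0.55847079  0.00876245 -0.58334999]
t 6.175 pos [0.6045 0.2741 0.1663] tool-d [ 87.9 562.9   5.2] yaw_y -105.4 tiltz [ 0.0044  0.0013 -1.    ]
rz turn (deg) -0.2 j6 2.15
```

View pics/w4.png

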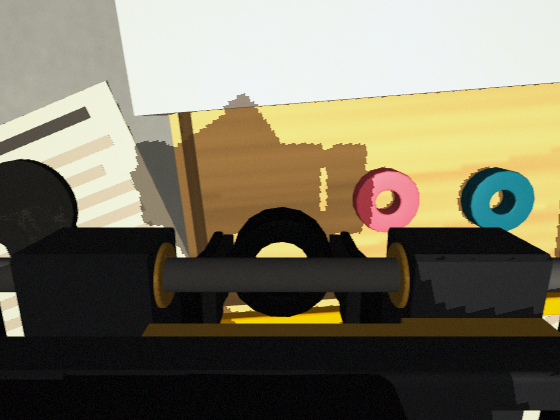

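The hub is held between the pads at (281,262), with its top rim at row 207. I'll measure its offset along tool x.

```bash
python3 - <<'E'
from h import *
im=cv2.imread('pics/w4.png').max(2); d=np.load('pics/w4.png.npz'); p=dict(intrinsics=d['K'],eye=d['e'],attitude=d['a'])
s=bot.get_state(); M=R.from_rotvec(s['ee_rot']).as_matrix()
for u in (265,270,275,281,287,292): print(u,im[200:214,u],im[236:256,u],im[294:325,u])
t=np.linspace(0,2*np.pi,721)
for dx in (-4,-2,0,2,4):
    o=[]
    for r,z in ((23,1),(23,23),(12.5,1),(12.5,23)):
        q=np.array([proj(p,s['position']+M@(np.array([dx+r*np.cos(a),r*np.sin(a),z])/1000)) for a in t]); o.append((q[:,1].min().round(1),q[:,1].max().round(1), q[:,0].mean().round(1)))
    print(dx,o)
E
```

```text
265 [147 147 148 146 141 137 135 138 138  61   8   1   7   5] [  3  10   7  10   0   6   7   3   8   8  89 241 242 241 241 242 242 242
 242 242] [ 10   3   7   3   2   9   8   5   4   6   3  13   8   4  14   5   7  10
   8   7  52  91 169 236 242 242 242 242 242 170  75]
270 [147 147 147 143 139 136 133 135  84   7   7   1   0   7] [  8   8  13   5   5   5  10  84 206 241 241 241 241 242 242 242 241 242
 242 240] [ 13  10  14   7  12   7   9   5   5  10   0   3   3   9  12   6   7   3
   6   9   6   3 122 239 242 241 241 242 242 173  71]
275 [146 147 146 142 140 139 139 135   6  10   4   0   0   5] [  4   9   6   4   9   2  42 241 242 242 242 241 241 241 241 241 242 242
 242 242] [  2   4   9  11  13  11   9   1   8  10   0   7   8   7   8   8  10   7
   0   6   6   6 115 241 241 241 241 242 241 172  73]
281 [146 146 141 143 137 137 137  24   9   1   2   6   7   5] [ 12   5   5   8   6  10 241 242 241 243 242 241 241 242 242 241 241 241
 242 241] [ 13   3   6  11   7   9   7   8  13   6  11  11   0   4   9   7  11   1
   5   3   1   8  53 242 241 242 241 242 242 169  67]
287 [147 144
[... 1028 characters left out ...]
20.6), np.float64(318.2), np.float64(282.6)), (np.float64(207.2), np.float64(294.4), np.float64(282.6)), (np.float64(244.1), np.float64(297.1), np.float64(282.6)), (np.float64(228.1), np.float64(275.4), np.float64(282.6))]
2 [(np.float64(216.0), np.float64(314.3), np.float64(282.6)), (np.float64(203.2), np.float64(290.8), np.float64(282.6)), (np.float64(239.7), np.float64(293.0), np.float64(282.6)), (np.float64(224.1), np.float64(271.8), np.float64(282.6))]
4 [(np.float64(211.4), np.float64(310.3), np.float64(282.6)), (np.float64(199.1), np.float64(287.2), np.float64(282.6)), (np.float64(235.2), np.float64(288.9), np.float64(282.6)), (np.float64(220.2), np.float64(268.1), np.float64(282.6))]
```

The hub sits within 1 mm of the grasp centre. Next I'll carry it beside the arbor and re-measure the arbor from there.

>>> apply_moves([
  {"x": 1,"y": 33,"z": 0,"rx": 0,"ry": 0,"rz": 0,"hand": -0.5},
  {"x": 2,"y": 48,"z": 0,"rx": 0,"ry": 0,"rz": 0,"hand": -0.5},
  {"x": 2,"y": 48,"z": 0,"rx": 0,"ry": 0,"rz": 0,"hand": -0.5},
  {"x": 2,"y": 48,"z": 0,"rx": 0,"ry": 0,"rz": 0,"hand": -0.5},
  {"x": 2,"y": 48,"z": 0,"rx": 0,"ry": 0,"rz": 0,"hand": -0.5},
  {"x": 1,"y": 48,"z": 0,"rx": 0,"ry": 0,"rz": 0,"hand": -0.5},
  {"x": 1,"y": 48,"z": 0,"rx": 0,"ry": 0,"rz": 0,"hand": -0.5},
  {"x": 1,"y": 48,"z": 0,"rx": 0,"ry": 0,"rz": 0,"hand": -0.5},
  {"x": 1,"y": 48,"z": 0,"rx": 0,"ry": 0,"rz": 0,"hand": -0.5},
  {"x": 1,"y": 48,"z": 0,"rx": 0,"ry": 0,"rz": 0,"hand": -0.5},
  {"x": 1,"y": 48,"z": 0,"rx": 0,"ry": 0,"rz": 0,"hand": -0.5},
  {"x": 1,"y": 33,"z": 0,"rx": 0,"ry": 0,"rz": 0,"hand": -0.5},
  {"x": 1,"y": 17,"z": 0,"rx": 0,"ry": 0,"rz": 0,"hand": -0.5},
  {"x": 0,"y": 0,"z": 0,"rx": 0,"ry": 0,"rz": 0,"hand": -0.5},
  {"x": 0,"y": 0,"z": 0,"rx": 0,"ry": 0,"rz": 0,"hand": -0.5},
  {"x": 0,"y": 0,"z": 0,"rx": 0,"ry": 0,"rz": 0,"hand": -0.5},
])

```text
time_s: 8.18
position: [0.4706, -0.2724, 0.1634]
ee_rot: [-3.113, 0.418, 0.0]
force: [0.1, -0.7, -0.9]
grip_width: 0.521
finger_force: 20.0
```

```bash
cat >> h.py <<'E'
def arbor(f):
    im,p=snap('wrist',f); h=cv2.cvtColor(im,cv2.COLOR_RGB2HSV)
    bl=((h[...,0]>95)&(h[...,0]<125)&(h[...,1]>150)).astype(np.uint8); bl[235:]=0
    fl=cv2.findContours(bl,cv2.RETR_CCOMP,1); c=[(cv2.contourArea(k),k) for k,hh in zip(fl[0],fl[1][0]) if hh[3]>=0]
    k=max(c,key=lambda a:a[0])[1]; e=cv2.fitEllipse(k); print('flange',np.round(e[0]+e[1],1),ray(p,*e[0],.05).round(4))
    u,v=proj(p,[.540,-.292,.104]); print('pred tip',u,v)
    u,v=int(u),int(v); return im,p,im[v-25:v+25,u-25:u+25],u-25,v-25
E
python3 - <<'E'
from h import *
im,p,c,u,v=arbor('w5.png')
cv2.imwrite('pics/w5c.png',cv2.resize(c[:,:,::-1],None,fx=8,fy=8,interpolation=0)); print(u,v)
plan([.540,-.292,.145],-105.2); print(bot.get_state()['grip_width'])
E
```

```text
flange [281.3 101.   90.1  92.5] [ 0.5407 -0.2918  0.05  ]
pred tip 281.88025336456957 99.69027546127974
256 74
t 8.225 pos [ 0.4707 -0.2726  0.1635] tool-d [72.   0.4 18.5] yaw_y -105.3 tiltz [ 0.e+00  2.e-04 -1.e+00]
rz turn (deg) -0.1 j6 1.17
0.5203234214984924
```

View pics/w5c.png

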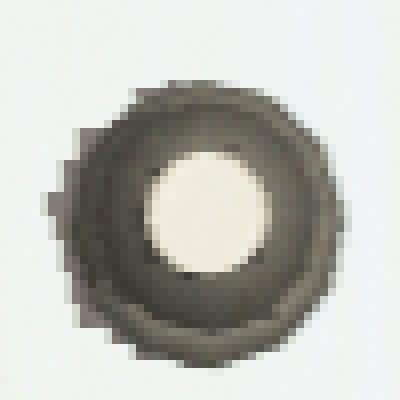

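The arbor tip is at (282,100), as predicted to within 0.5 mm. I'll move over the arbor and begin lowering.

>>> apply_moves([
  {"x": 18,"y": 0.3,"z": 0,"rx": 0,"ry": 0,"rz": 0,"hand": -0.5},
  {"x": 25,"y": 0.3,"z": 0,"rx": 0,"ry": 0,"rz": 0,"hand": -0.5},
  {"x": 19,"y": 0.3,"z": 0,"rx": 0,"ry": 0,"rz": 0,"hand": -0.5},
  {"x": 9.5,"y": 0,"z": 5,"rx": 0,"ry": 0,"rz": 0,"hand": -0.5},
  {"x": 0,"y": 0,"z": 10,"rx": 0,"ry": 0,"rz": 0,"hand": -0.5},
  {"x": 0,"y": 0,"z": 10,"rx": 0,"ry": 0,"rz": 0,"hand": -0.5},
  {"x": 0,"y": 0,"z": 5,"rx": 0,"ry": 0,"rz": 0,"hand": -0.5},
  {"x": 0,"y": 0,"z": 0,"rx": 0,"ry": 0,"rz": 0,"hand": -0.5},
  {"x": 0,"y": 0,"z": 0,"rx": 0,"ry": 0,"rz": 0,"hand": -0.5},
])

```text
time_s: 9.35
position: [0.539, -0.2937, 0.1339]
ee_rot: [3.113, -0.421, 0.001]
force: [0.0, -0.2, -0.4]
grip_width: 0.52
finger_force: 20.0
```

```bash
python3 - <<'E'
from h import *
plan([.540,-.292,.073],-105.2); print(bot.get_state()['force'])
E
```

```text
t 9.35 pos [ 0.539  -0.2937  0.1339] tool-d [ 0.5 -1.9 60.9] yaw_y -105.4 tiltz [ 5.e-04 -3.e-04 -1.e+00]
rz turn (deg) -0.2 j6 1.21
[ 0.0041719  -0.24338329 -0.36184181]
```

>>> apply_moves([
  {"x": 0,"y": -1.3,"z": 7,"rx": 0,"ry": 0,"rz": 0,"hand": -0.5},
  {"x": 0,"y": 0,"z": 7,"rx": 0,"ry": 0,"rz": 0,"hand": -0.5},
  {"x": 0,"y": 0,"z": 7,"rx": 0,"ry": 0,"rz": 0,"hand": -0.5},
  {"x": 0,"y": 0,"z": 6,"rx": 0,"ry": 0,"rz": 0,"hand": -0.5},
  {"x": 0,"y": 0,"z": 0,"rx": 0,"ry": 0,"rz": 0,"hand": -0.5},
  {"x": 0,"y": 0,"z": 0,"rx": 0,"ry": 0,"rz": 0,"hand": -0.5},
])

```text
time_s: 10.1
position: [0.5395, -0.2924, 0.1067]
ee_rot: [3.113, -0.42, 0.0]
force: [0.1, 0.6, -0.2]
grip_width: 0.522
finger_force: 20.0
```

```bash
python3 - <<'E'
from h import *
plan([.540,-.292,.073],-105.2); print(bot.get_state()['force'])
E
```

```text
t 10.1 pos [ 0.5395 -0.2924  0.1067] tool-d [ 0.4 -0.5 33.7] yaw_y -105.4 tiltz [ 2.e-04 -2.e-04 -1.e+00]
rz turn (deg) -0.2 j6 1.21
[ 0.09385726  0.64872642 -0.15877347]
```

>>> apply_moves([
  {"x": 0,"y": 0,"z": 5,"rx": 0,"ry": 0,"rz": 0,"hand": -0.5},
  {"x": 0,"y": 0,"z": 5,"rx": 0,"ry": 0,"rz": 0,"hand": -0.5},
  {"x": 0,"y": 0,"z": 4,"rx": 0,"ry": 0,"rz": 0,"hand": -0.5},
  {"x": 0,"y": 0,"z": 4,"rx": 0,"ry": 0,"rz": 0,"hand": -0.5},
  {"x": 0,"y": 0,"z": 2,"rx": 0,"ry": 0,"rz": 0,"hand": -0.5},
  {"x": 0,"y": 0,"z": 0,"rx": 0,"ry": 0,"rz": 0,"hand": -0.5},
])

```text
time_s: 10.85
position: [0.5392, -0.2922, 0.0863]
ee_rot: [-3.113, 0.42, 0.0]
force: [-0.0, 0.2, 0.1]
grip_width: 0.519
finger_force: 20.0
```

```bash
python3 - <<'E'
from h import *
plan([.540,-.292,.073],-105.2); s=bot.get_state();print(s['force'],s['wrist_torque'])
E
```

```text
t 10.85 pos [ 0.5392 -0.2922  0.0863] tool-d [ 0.7 -0.4 13.3] yaw_y -105.4 tiltz [-3.e-04  2.e-04 -1.e+00]
rz turn (deg) -0.2 j6 1.21
[-0.00244798  0.15582869  0.12608521] [ 0.05402837  0.06122014 -0.02004466]
```

No contact with the hub's bottom below the taper, so it is on the thick section. Lowering the rest gently.

>>> apply_moves([
  {"x": 0,"y": 0,"z": 4,"rx": 0,"ry": 0,"rz": 0,"hand": -0.5},
  {"x": 0,"y": 0,"z": 4,"rx": 0,"ry": 0,"rz": 0,"hand": -0.5},
  {"x": 0,"y": 0,"z": 3,"rx": 0,"ry": 0,"rz": 0,"hand": -0.5},
  {"x": 0,"y": 0,"z": 1.5,"rx": 0,"ry": 0,"rz": 0,"hand": -0.5},
  {"x": 0,"y": 0,"z": 0.5,"rx": 0,"ry": 0,"rz": 0,"hand": -0.5},
  {"x": 0,"y": 0,"z": 0,"rx": 0,"ry": 0,"rz": 0,"hand": -0.5},
])

```text
time_s: 11.6
position: [0.5394, -0.2923, 0.0736]
ee_rot: [3.113, -0.42, 0.0]
force: [-0.9, -1.2, -1.0]
grip_width: 0.517
finger_force: 20.0
```

```bash
python3 - <<'E'
from h import *
plan([.540,-.292,.073],-105.2); s=bot.get_state();print(s['force'],s['wrist_torque'])
E
```

```text
t 11.6 pos [ 0.5394 -0.2923  0.0736] tool-d [ 0.5 -0.5  0.6] yaw_y -105.4 tiltz [ 1.e-04 -1.e-04 -1.e+00]
rz turn (deg) -0.2 j6 1.21
[-0.9434055  -1.17299841 -0.98551072] [0.02195884 0.07740805 0.02104931]
```

>>> apply_moves([
  {"x": 0,"y": 0,"z": 1,"rx": 0,"ry": 0,"rz": 0,"hand": -0.5},
  {"x": 0,"y": 0,"z": 0.5,"rx": 0,"ry": 0,"rz": 0,"hand": -0.5},
  {"x": 0,"y": 0,"z": 0,"rx": 0,"ry": 0,"rz": 0,"hand": -0.5},
])

```text
time_s: 11.98
position: [0.5393, -0.2922, 0.072]
ee_rot: [-3.113, 0.42, 0.0]
force: [-0.3, 0.5, -1.2]
grip_width: 0.518
finger_force: 20.0
```

>>> apply_moves([
  {"x": 0,"y": 0,"z": 1,"rx": 0,"ry": 0,"rz": 0,"hand": -0.5},
  {"x": 0,"y": 0,"z": 0.5,"rx": 0,"ry": 0,"rz": 0,"hand": -0.5},
  {"x": 0,"y": 0,"z": 0,"rx": 0,"ry": 0,"rz": 0,"hand": -0.5},
])

```text
time_s: 12.35
position: [0.5394, -0.2923, 0.0715]
ee_rot: [3.113, -0.42, 0.0]
force: [-3.1, 1.9, 5.3]
grip_width: 0.52
finger_force: 20.0
```

The upward force at z 0.0715 shows the hub is on the flange. Now I'll release it and back off.

>>> apply_moves([
  {"x": 0,"y": 0,"z": 0,"rx": 0,"ry": 0,"rz": 0,"hand": 0.1},
  {"x": 0,"y": 0,"z": 0,"rx": 0,"ry": 0,"rz": 0,"hand": 0.45},
  {"x": 0,"y": 0,"z": 0,"rx": 0,"ry": 0,"rz": 0,"hand": 0.45},
  {"x": 0,"y": 0,"z": 0,"rx": 0,"ry": 0,"rz": 0,"hand": 0.45},
  {"x": 0,"y": 0,"z": -10,"rx": 0,"ry": 0,"rz": 0,"hand": 0.45},
  {"x": 0,"y": 0,"z": -20,"rx": 0,"ry": 0,"rz": 0,"hand": 0.45},
  {"x": 0,"y": 0,"z": -35,"rx": 0,"ry": 0,"rz": 0,"hand": 0.45},
  {"x": 0,"y": 0,"z": -35,"rx": 0,"ry": 0,"rz": 0,"hand": 0.45},
  {"x": -20,"y": 0,"z": 0,"rx": 0,"ry": 0,"rz": 0,"hand": 0.45},
  {"x": -30,"y": 0,"z": 0,"rx": 0,"ry": 0,"rz": 0,"hand": 0.45},
  {"x": -20,"y": 0,"z": 0,"rx": 0,"ry": 0,"rz": 0,"hand": 0.45},
  {"x": 0,"y": 0,"z": 0,"rx": 0,"ry": 0,"rz": 0,"hand": 0.45},
  {"x": 0,"y": 0,"z": 0,"rx": 0,"ry": 0,"rz": 0,"hand": 0.45},
])

```text
time_s: 13.98
position: [0.4728, -0.2743, 0.1719]
ee_rot: [3.112, -0.42, 0.004]
force: [-0.1, -0.4, 0.4]
grip_width: 0.725
finger_force: 0.0
```

```bash
python3 - <<'E'
from h import *
im,p=snap('wrist','w6.png')
for r,z in ((23,.072),(30,.05)):
    q=np.array([proj(p,[.5402+r/1000*np.cos(a),-.292+r/1000*np.sin(a),z]) for a in np.linspace(0,6.283,90)]); cv2.polylines(im,[np.round(q).astype(int)],True,(0,255,0))
u,v=proj(p,[.5402,-.292,.072]).astype(int)
cv2.imwrite('pics/w6c.png',cv2.resize(im[max(0,v-70):v+70,u-80:u+80,::-1],None,fx=4,fy=4,interpolation=0))
plan([.5836,.1958,.17],-105.2)
E
```

```text
t 14.025 pos [ 0.4728 -0.2742  0.1716] tool-d [ -17.8 -482.6    1.2] yaw_y -105.4 tiltz [ 0.0016 -0.0011 -1.    ]
rz turn (deg) -0.2 j6 1.17
```

View pics/w6c.png

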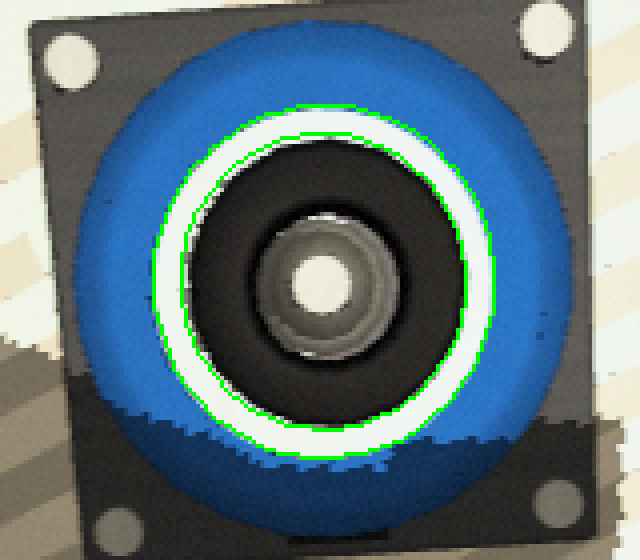

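The hub is seated and level on the flange, its outline matching the seated projection. Now I'll fetch the pink wheel.

>>> apply_moves([
  {"x": -1.8,"y": -32.6,"z": 0,"rx": 0,"ry": 0,"rz": 0,"hand": 0.55},
  {"x": -1.8,"y": -50,"z": 0,"rx": 0,"ry": 0,"rz": 0,"hand": 0.55},
  {"x": -1.8,"y": -50,"z": 0,"rx": 0,"ry": 0,"rz": 0,"hand": 0.55},
  {"x": -1.8,"y": -50,"z": 0,"rx": 0,"ry": 0,"rz": 0,"hand": 0.55},
  {"x": -1.8,"y": -50,"z": 0,"rx": 0,"ry": 0,"rz": 0,"hand": 0.55},
  {"x": -1.8,"y": -50,"z": 0,"rx": 0,"ry": 0,"rz": 0,"hand": 0.55},
  {"x": -1.8,"y": -50,"z": 0,"rx": 0,"ry": 0,"rz": 0,"hand": 0.55},
  {"x": -1.8,"y": -50,"z": 0,"rx": 0,"ry": 0,"rz": 0,"hand": 0.55},
  {"x": -1.8,"y": -50,"z": 0,"rx": 0,"ry": 0,"rz": 0,"hand": 0.55},
  {"x": -1.6,"y": -50,"z": 0,"rx": 0,"ry": 0,"rz": 0,"hand": 0.55},
  {"x": 0,"y": 0,"z": 20,"rx": 0,"ry": 0,"rz": 0,"hand": 0.55},
  {"x": 0,"y": 0,"z": 30,"rx": 0,"ry": 0,"rz": 0,"hand": 0.55},
  {"x": 0,"y": 0,"z": 20,"rx": 0,"ry": 0,"rz": 0,"hand": 0.55},
  {"x": 0,"y": 0,"z": 10,"rx": 0,"ry": 0,"rz": 0,"hand": 0.55},
  {"x": 0,"y": 0,"z": 0,"rx": 0,"ry": 0,"rz": 0,"hand": 0.55},
  {"x": 0,"y": 0,"z": 0,"rx": 0,"ry": 0,"rz": 0,"hand": 0.55},
])

```text
time_s: 16.02
position: [0.5836, 0.1962, 0.0917]
ee_rot: [-3.113, 0.421, -0.003]
force: [-0.0, 0.4, 0.0]
grip_width: 0.773
finger_force: 0.0
```

```bash
python3 - <<'E'
from h import *
im,p=snap('wrist','w7.png')
plan([.5836,.1958,.0455],-105.2)
h=cv2.cvtColor(im,cv2.COLOR_RGB2HSV)
m=(((h[...,0]>165)|(h[...,0]<4))&(h[...,1]>90)&(h[...,2]>120)).astype(np.uint8)
k=max(cv2.findContours(m,0,1)[0],key=cv2.contourArea); print(cv2.boundingRect(k))
q=np.array([proj(p,[.5836+.025*np.cos(a),.1958+.025*np.sin(a),z]) for z in (.022,.04) for a in np.linspace(0,6.283,90)]); print(q.min(0),q.max(0))
E
```

```text
t 16.075 pos [0.5836 0.1963 0.0919] tool-d [ 0.   0.6 46.4] yaw_y -105.4 tiltz [ 2.2e-03  5.0e-04 -1.0e+00]
rz turn (deg) -0.2 j6 2.04
(239, 190, 87, 67)
[237.08036054 182.45240683] [325.9749757 273.2221936]
```

```bash
python3 - <<'E'
from h import *
im=cv2.imread('pics/w7.png')[:,:,::-1]; d=np.load('pics/w7.png.npz'); p=dict(intrinsics=d['K'],eye=d['e'],attitude=d['a'])
print([tuple(int(c) for c in x) for x in im[176:200:1,282]])
for r,z in ((25,.022),(25,.04),(9.5,.04)):
    q=np.array([proj(p,[.5836+r/1000*np.cos(a),.1958+r/1000*np.sin(a),z]) for a in np.linspace(0,6.283,90)]); print(r,z,q.min(0).round(1),q.max(0).round(1))
print([int(x[1]) for x in im[200:240,282]])
E
```

```text
[(155, 113, 61), (154, 112, 64), (151, 109, 58), (154, 114, 63), (155, 113, 62), (154, 111, 59), (159, 116, 64), (156, 116, 64), (135, 83, 53), (100, 36, 40), (98, 34, 39), (98, 33, 35), (102, 34, 42), (102, 35, 42), (118, 41, 47), (170, 62, 73), (167, 56, 66), (168, 60, 69), (165, 58, 66), (166, 59, 69), (164, 55, 63), (168, 57, 66), (168, 62, 70), (163, 56, 67)]
25 0.022 [240.6 182.5] [322.5 260.8]
25 0.04 [237.1 188.8] [326.  273.2]
9.5 0.04 [264.6 216. ] [298.4 248.1]
[58, 58, 56, 58, 54, 58, 55, 54, 56, 52, 58, 56, 54, 54, 52, 53, 98, 112, 108, 108, 107, 108, 105, 103, 103, 105, 100, 105, 105, 104, 106, 101, 104, 106, 106, 105, 103, 103, 107, 34]
```

The wheel is within 1 mm of plan, so I'll descend and grip.

>>> apply_moves([
  {"x": -0.5,"y": 0.5,"z": 16,"rx": 0,"ry": 0,"rz": 0,"hand": 0.55},
  {"x": 0,"y": 0,"z": 16,"rx": 0,"ry": 0,"rz": 0,"hand": 0.55},
  {"x": 0,"y": 0,"z": 10,"rx": 0,"ry": 0,"rz": 0,"hand": 0.55},
  {"x": 0,"y": 0,"z": 4,"rx": 0,"ry": 0,"rz": 0,"hand": 0.55},
  {"x": 0,"y": 0,"z": 0,"rx": 0,"ry": 0,"rz": 0,"hand": 0.55},
  {"x": 0,"y": 0,"z": 0,"rx": 0,"ry": 0,"rz": 0,"hand": -0.4},
  {"x": 0,"y": 0,"z": 0,"rx": 0,"ry": 0,"rz": 0,"hand": -0.4},
  {"x": 0,"y": 0,"z": 0,"rx": 0,"ry": 0,"rz": 0,"hand": -0.4},
  {"x": 0,"y": 0,"z": 0,"rx": 0,"ry": 0,"rz": 0,"hand": -0.4},
], squeeze=20)

```text
time_s: 17.2
position: [0.5824, 0.1961, 0.045]
ee_rot: [-3.113, 0.42, -0.001]
force: [-0.0, 0.1, 2.3]
grip_width: 0.562
finger_force: 20.0
```

>>> apply_moves([
  {"x": 0,"y": 0,"z": -10,"rx": 0,"ry": 0,"rz": 0,"hand": -0.4},
  {"x": 0,"y": 0,"z": -30,"rx": 0,"ry": 0,"rz": 0,"hand": -0.4},
  {"x": 0,"y": 0,"z": -40,"rx": 0,"ry": 0,"rz": 0,"hand": -0.4},
  {"x": 0,"y": 0,"z": -35,"rx": 0,"ry": 0,"rz": 0,"hand": -0.4},
  {"x": 0,"y": 0,"z": -15,"rx": 0,"ry": 0,"rz": 0,"hand": -0.4},
  {"x": 0,"y": 0,"z": 0,"rx": 0,"ry": 0,"rz": 0,"hand": -0.4},
  {"x": 0,"y": 0,"z": 0,"rx": 0,"ry": 0,"rz": 0,"hand": -0.4},
])

```text
time_s: 18.08
position: [0.5809, 0.1957, 0.1726]
ee_rot: [3.112, -0.42, -0.005]
force: [1.1, 0.3, -1.1]
grip_width: 0.566
finger_force: 20.0
```

```bash
python3 - <<'E'
from h import *
im,p=snap('wrist','w8.png'); s=bot.get_state(); M=R.from_rotvec(s['ee_rot']).as_matrix()
plan([.472,-.274,.175],-105.2)
h=cv2.cvtColor(im,cv2.COLOR_RGB2HSV)
m=(((h[...,0]>165)|(h[...,0]<4))&(h[...,1]>90)&(h[...,2]>40)).astype(np.uint8)
for k in cv2.findContours(m,0,1)[0]:
    if cv2.contourArea(k)>100: print(cv2.boundingRect(k))
print([int(x) for x in im[195:330,282].max(1)])
t=np.linspace(0,6.283,181)
for dx in (-2,0,2):
  for r,z in ((25,5.5),(25,23.5),(9.5,5.5)):
    q=np.array([proj(p,s['position']+M@(np.array([dx+r*np.cos(a),r*np.sin(a),z])/1000)) for a in t]); print(dx,r,z,q.min(0).round(1),q.max(0).round(1))
E
```

```text
t 18.125 pos [0.5808 0.1957 0.1723] tool-d [ 19.7 481.8  -2. ] yaw_y -105.4 tiltz [-3.5e-03 -7.0e-04 -1.0e+00]
rz turn (deg) -0.2 j6 2.04
(237, 292, 88, 22)
(226, 202, 111, 56)
[140, 142, 141, 140, 143, 143, 138, 94, 95, 99, 96, 96, 100, 99, 101, 108, 118, 170, 168, 166, 166, 163, 162, 164, 166, 163, 163, 160, 164, 163, 161, 161, 161, 162, 161, 160, 159, 159, 158, 162, 161, 159, 164, 161, 158, 162, 158, 152, 195, 241, 242, 243, 242, 242, 242, 241, 241, 241, 241, 242, 242, 241, 145, 31, 32, 34, 38, 35, 39, 37, 41, 42, 40, 45, 46, 48, 43, 46, 43, 48, 47, 46, 47, 47, 48, 49, 52, 43, 48, 44, 48, 45, 45, 39, 39, 38, 38, 126, 161, 161, 159, 160, 160, 159, 156, 160, 158, 161, 158, 159, 160, 159, 159, 160, 161, 158, 159, 155, 178, 242, 241, 211, 142, 142, 144, 143, 144, 143, 109, 72, 72, 69, 72, 72, 68]
-2 25 5.5 [224.  216.5] [337.4 321.3]
-2 25 23.5 [229.6 205.7] [331.9 301.2]
-2 9.5 5.5 [259.1 250.7] [302.2 290.5]
0 25 5.5 [223.8 212. ] [337.5 317.4]
0 25 23.5 [229.5 201.6] [332.  297.6]
0 9.5 5.5 [259.1 246.4] [302.3 286.4]
2 25 5.5 [223.6 207.4] [337.7 313.4]
2 25 23.5 [229.4 197.5] [332.1 294.1]
2 9.5 5.5 [259. 242.] [302.3 282.3]
```

>>> apply_moves([
  {"x": 6,"y": 33,"z": 0,"rx": 0,"ry": 0,"rz": 0,"hand": -0.4},
  {"x": 9,"y": 48,"z": 0,"rx": 0,"ry": 0,"rz": 0,"hand": -0.4},
  {"x": 9,"y": 48,"z": 0,"rx": 0,"ry": 0,"rz": 0,"hand": -0.4},
  {"x": 9,"y": 48,"z": 0,"rx": 0,"ry": 0,"rz": 0,"hand": -0.4},
  {"x": 9,"y": 48,"z": 0,"rx": 0,"ry": 0,"rz": 0,"hand": -0.4},
  {"x": 9,"y": 48,"z": 0,"rx": 0,"ry": 0,"rz": 0,"hand": -0.4},
  {"x": 9,"y": 48,"z": 0,"rx": 0,"ry": 0,"rz": 0,"hand": -0.4},
  {"x": 9,"y": 48,"z": 0,"rx": 0,"ry": 0,"rz": 0,"hand": -0.4},
  {"x": 9,"y": 48,"z": 0,"rx": 0,"ry": 0,"rz": 0,"hand": -0.4},
  {"x": 7,"y": 38,"z": 0,"rx": 0,"ry": 0,"rz": 0,"hand": -0.4},
  {"x": 3,"y": 26,"z": 0,"rx": 0,"ry": 0,"rz": 0,"hand": -0.4},
  {"x": 0,"y": 0,"z": 10,"rx": 0,"ry": 0,"rz": 0,"hand": -0.4},
  {"x": 0,"y": 0,"z": 15,"rx": 0,"ry": 0,"rz": 0,"hand": -0.4},
  {"x": 0,"y": 0,"z": 10,"rx": 0,"ry": 0,"rz": 0,"hand": -0.4},
  {"x": 0,"y": 0,"z": 0,"rx": 0,"ry": 0,"rz": 0,"hand": -0.4},
  {"x": 0,"y": 0,"z": 0,"rx": 0,"ry": 0,"rz": 0,"hand": -0.4},
])

```text
time_s: 20.12
position: [0.5397, -0.2907, 0.1398]
ee_rot: [3.113, -0.419, 0.0]
force: [-0.1, 1.4, -1.1]
grip_width: 0.564
finger_force: 20.0
```

```bash
python3 - <<'E'
from h import *
plan([.5395,-.2915,.095],-105.2); print(bot.get_state()['force'])
E
```

```text
t 20.125 pos [ 0.5397 -0.2907  0.1398] tool-d [ 0.   0.8 44.8] yaw_y -105.3 tiltz [ 3.e-04 -2.e-04 -1.e+00]
rz turn (deg) -0.1 j6 1.22
[-0.12167597  1.39536056 -1.0504014 ]
```

>>> apply_moves([
  {"x": 0,"y": 0.8,"z": 7,"rx": 0,"ry": 0,"rz": 0,"hand": -0.4},
  {"x": 0,"y": 0,"z": 6,"rx": 0,"ry": 0,"rz": 0,"hand": -0.4},
  {"x": 0,"y": 0,"z": 5,"rx": 0,"ry": 0,"rz": 0,"hand": -0.4},
  {"x": 0,"y": 0,"z": 4,"rx": 0,"ry": 0,"rz": 0,"hand": -0.4},
  {"x": 0,"y": 0,"z": 3,"rx": 0,"ry": 0,"rz": 0,"hand": -0.4},
  {"x": 0,"y": 0,"z": 0,"rx": 0,"ry": 0,"rz": 0,"hand": -0.4},
  {"x": 0,"y": 0,"z": 0,"rx": 0,"ry": 0,"rz": 0,"hand": -0.4},
])

```text
time_s: 21.0
position: [0.5392, -0.292, 0.1147]
ee_rot: [3.113, -0.42, 0.0]
force: [-0.7, 0.2, -0.9]
grip_width: 0.559
finger_force: 20.0
```

```bash
python3 - <<'E'
from h import *
plan([.5395,-.2915,.095],-105.2); s=bot.get_state();print(s['force'],s['wrist_torque'])
E
```

```text
t 21.0 pos [ 0.5392 -0.292   0.1147] tool-d [ 0.1 -0.5 19.7] yaw_y -105.4 tiltz [ 2.e-04 -2.e-04 -1.e+00]
rz turn (deg) -0.2 j6 1.21
[-0.65905386  0.21755631 -0.93439304] [ 0.02010772 -0.02250459  0.02265315]
```

The wheel is threaded on the straight section with no contact force. Continuing down.

>>> apply_moves([
  {"x": 0,"y": -0.4,"z": 5,"rx": 0,"ry": 0,"rz": 0,"hand": -0.4},
  {"x": 0,"y": 0,"z": 5,"rx": 0,"ry": 0,"rz": 0,"hand": -0.4},
  {"x": 0,"y": 0,"z": 4,"rx": 0,"ry": 0,"rz": 0,"hand": -0.4},
  {"x": 0,"y": 0,"z": 3,"rx": 0,"ry": 0,"rz": 0,"hand": -0.4},
  {"x": 0,"y": 0,"z": 1,"rx": 0,"ry": 0,"rz": 0,"hand": -0.4},
  {"x": 0,"y": 0,"z": 0,"rx": 0,"ry": 0,"rz": 0,"hand": -0.4},
  {"x": 0,"y": 0,"z": 0,"rx": 0,"ry": 0,"rz": 0,"hand": -0.4},
])

```text
time_s: 21.88
position: [0.5393, -0.2916, 0.0967]
ee_rot: [3.113, -0.42, 0.0]
force: [0.6, 0.4, -0.4]
grip_width: 0.565
finger_force: 20.0
```

>>> apply_moves([
  {"x": 0,"y": 0,"z": 1,"rx": 0,"ry": 0,"rz": 0,"hand": -0.4},
  {"x": 0,"y": 0,"z": 0.5,"rx": 0,"ry": 0,"rz": 0,"hand": -0.4},
  {"x": 0,"y": 0,"z": 0,"rx": 0,"ry": 0,"rz": 0,"hand": -0.4},
])

```text
time_s: 22.25
position: [0.5392, -0.2915, 0.0951]
ee_rot: [3.113, -0.42, 0.0]
force: [0.0, 0.9, -0.4]
grip_width: 0.564
finger_force: 20.0
```

>>> apply_moves([
  {"x": 0,"y": 0,"z": 1,"rx": 0,"ry": 0,"rz": 0,"hand": -0.4},
  {"x": 0,"y": 0,"z": 0.7,"rx": 0,"ry": 0,"rz": 0,"hand": -0.4},
  {"x": 0,"y": 0,"z": 0,"rx": 0,"ry": 0,"rz": 0,"hand": -0.4},
])

```text
time_s: 22.62
position: [0.5393, -0.2916, 0.095]
ee_rot: [3.113, -0.42, 0.0]
force: [-4.3, 3.2, 10.4]
grip_width: 0.557
finger_force: 20.0
```

Contact at 0.095 is exactly the seated height (0.072 + 0.023). Release and retreat for a check.

>>> apply_moves([
  {"x": 0,"y": 0,"z": -0.7,"rx": 0,"ry": 0,"rz": 0,"hand": -0.4},
  {"x": 0,"y": 0,"z": 0,"rx": 0,"ry": 0,"rz": 0,"hand": 0.2},
  {"x": 0,"y": 0,"z": 0,"rx": 0,"ry": 0,"rz": 0,"hand": 0.55},
  {"x": 0,"y": 0,"z": 0,"rx": 0,"ry": 0,"rz": 0,"hand": 0.55},
  {"x": 0,"y": 0,"z": 0,"rx": 0,"ry": 0,"rz": 0,"hand": 0.55},
  {"x": 0,"y": 0,"z": -10,"rx": 0,"ry": 0,"rz": 0,"hand": 0.55},
  {"x": 0,"y": 0,"z": -20,"rx": 0,"ry": 0,"rz": 0,"hand": 0.55},
  {"x": 0,"y": 0,"z": -25,"rx": 0,"ry": 0,"rz": 0,"hand": 0.55},
  {"x": 0,"y": 0,"z": -25,"rx": 0,"ry": 0,"rz": 0,"hand": 0.55},
  {"x": -20,"y": 0,"z": 0,"rx": 0,"ry": 0,"rz": 0,"hand": 0.55},
  {"x": -30,"y": 0,"z": 0,"rx": 0,"ry": 0,"rz": 0,"hand": 0.55},
  {"x": -20,"y": 0,"z": 0,"rx": 0,"ry": 0,"rz": 0,"hand": 0.55},
  {"x": 0,"y": 0,"z": 0,"rx": 0,"ry": 0,"rz": 0,"hand": 0.55},
  {"x": 0,"y": 0,"z": 0,"rx": 0,"ry": 0,"rz": 0,"hand": 0.55},
])

```text
time_s: 24.38
position: [0.4727, -0.2735, 0.1754]
ee_rot: [3.112, -0.42, 0.004]
force: [0.1, -0.1, -0.6]
grip_width: 0.775
finger_force: 0.0
```

```bash
python3 - <<'E'
from h import *
im,p=snap('wrist','w9.png'); s,q=snap('side','d9.png')
for c,P,n in ((im,p,'wrist'),(s,q,'side')):
    h=cv2.cvtColor(c,cv2.COLOR_RGB2HSV); m=(((h[...,0]>165)|(h[...,0]<6))&(h[...,1]>90)&(h[...,2]>60)).astype(np.uint8)
    u0=proj(P,[.5402,-.292,.09]); 
    for k in cv2.findContours(m,0,1)[0]:
        b=cv2.boundingRect(k)
        if cv2.contourArea(k)>30 and abs(b[0]+b[2]/2-u0[0])<25 and abs(b[1]+b[3]/2-u0[1])<25: print(n,b)
    t=np.linspace(0,6.283,181)
    for r,z in ((25,.072),(25,.090)):
        g=np.array([proj(P,[.5402+r/1000*np.cos(a),-.292+r/1000*np.sin(a),z]) for a in t]); print(n,z,g.min(0).round(1),g.max(0).round(1))
plan([.47,.22,.17],-101)
# drawer geometry from w3 : front top outer edge & handle
d=np.load('pics/w3.png.npz'); p=dict(intrinsics=d['K'],eye=d['e'],attitude=d['a'])
for n,u,v,z in [('frontL',110,208,.067),('frontR',468,183,.067),('handL',229,238,.044),('handR',353,230,.044)]: print(n,ray(p,u,v,z).round(4))
E
```

```text
wrist (240, 63, 81, 84)
wrist 0.072 [242.3  64.8] [318.8 143.9]
wrist 0.09 [239.3  61. ] [321.8 146.4]
side (310, 155, 14, 12)
side 0.072 [308.5 157.5] [323.  166.2]
side 0.09 [308.8 153.3] [323.4 161.9]
t 24.475 pos [ 0.4726 -0.2734  0.1747] tool-d [-133.3 -475.     4.4] yaw_y -105.4 tiltz [ 1.1e-03 -7.0e-04 -1.0e+00]
rz turn (deg) -4.4 j6 1.17
frontL [0.5352 0.371  0.067 ]
frontR [0.4715 0.0479 0.067 ]
handL [0.471 0.279 0.044]
handR [0.4463 0.156  0.044 ]
```

The wheel is seated: width 81 px against 82 expected at 90 mm height. Next I'll go to the drawer handle, whose middle is at (0.459, 0.218), pushing along -11°.

>>> apply_moves([
  {"x": -8,"y": -21,"z": 0,"rx": 0,"ry": 0,"rz": 0,"hand": -1},
  {"x": -16.5,"y": -42,"z": 0,"rx": 0,"ry": 0,"rz": 0,"hand": -1},
  {"x": -16.5,"y": -42,"z": 0,"rx": 0,"ry": 0,"rz": 0,"hand": -1},
  {"x": -16.5,"y": -42,"z": 0,"rx": 0,"ry": 0,"rz": 0,"hand": -1},
  {"x": -16.5,"y": -42,"z": 0,"rx": 0,"ry": 0,"rz": 0,"hand": -1},
  {"x": -16.5,"y": -42,"z": 0,"rx": 0,"ry": 0,"rz": 0,"hand": -1},
  {"x": -16.5,"y": -42,"z": 0,"rx": 0,"ry": 0,"rz": 0,"hand": -1},
  {"x": -16.5,"y": -42,"z": 0,"rx": 0,"ry": 0,"rz": 0,"hand": -1},
  {"x": -16.5,"y": -42,"z": 0,"rx": 0,"ry": 0,"rz": 0,"hand": -1},
  {"x": -16.5,"y": -42,"z": 0,"rx": 0,"ry": 0,"rz": 0,"hand": -1},
  {"x": -16.5,"y": -42,"z": 0,"rx": 0,"ry": 0,"rz": 0,"hand": -1},
  {"x": -10,"y": -25.5,"z": 0,"rx": 0,"ry": 0,"rz": 0,"hand": -1},
  {"x": 0,"y": 0,"z": 0,"rx": 0,"ry": 0,"rz": -4.4,"hand": -1},
  {"x": 0,"y": 0,"z": 0,"rx": 0,"ry": 0,"rz": 0,"hand": -1},
  {"x": 0,"y": 0,"z": 0,"rx": 0,"ry": 0,"rz": 0,"hand": -1},
])

```text
time_s: 26.35
position: [0.4186, 0.2255, 0.1739]
ee_rot: [3.127, -0.302, -0.001]
force: [1.3, -0.5, -0.5]
grip_width: 0.006
finger_force: 0.0
```

```bash
python3 - <<'E'
from h import *
plan([.42,.225,.05],-101.2)
E
```

```text
t 26.35 pos [0.4186 0.2255 0.1739] tool-d [  1.5   0.2 123.9] yaw_y -101.0 tiltz [-4.e-04 -1.e-04 -1.e+00]
rz turn (deg) 0.2 j6 2.09
```

>>> apply_moves([
  {"x": 0,"y": 0,"z": 25,"rx": 0,"ry": 0,"rz": 0.2,"hand": -1},
  {"x": 0,"y": 0,"z": 35,"rx": 0,"ry": 0,"rz": 0,"hand": -1},
  {"x": 0,"y": 0,"z": 30,"rx": 0,"ry": 0,"rz": 0,"hand": -1},
  {"x": 0,"y": 0,"z": 22,"rx": 0,"ry": 0,"rz": 0,"hand": -1},
  {"x": 0,"y": 0,"z": 12,"rx": 0,"ry": 0,"rz": 0,"hand": -1},
  {"x": 5,"y": 0,"z": 0,"rx": 0,"ry": 0,"rz": 0,"hand": -1},
  {"x": 5,"y": 0,"z": 0,"rx": 0,"ry": 0,"rz": 0,"hand": -1},
  {"x": 5,"y": 0,"z": 0,"rx": 0,"ry": 0,"rz": 0,"hand": -1},
  {"x": 5,"y": 0,"z": 0,"rx": 0,"ry": 0,"rz": 0,"hand": -1},
  {"x": 5,"y": 0,"z": 0,"rx": 0,"ry": 0,"rz": 0,"hand": -1},
  {"x": 5,"y": 0,"z": 0,"rx": 0,"ry": 0,"rz": 0,"hand": -1},
  {"x": 5,"y": 0,"z": 0,"rx": 0,"ry": 0,"rz": 0,"hand": -1},
  {"x": 5,"y": 0,"z": 0,"rx": 0,"ry": 0,"rz": 0,"hand": -1},
])

```text
time_s: 27.98
position: [0.4585, 0.2176, 0.05]
ee_rot: [-3.127, 0.306, 0.0]
force: [-1.1, 0.8, 0.6]
grip_width: 0.001
finger_force: 0.6
```

```bash
python3 - <<'E'
from h import *
plan([.50,.2093,.05],-101.2); print(bot.get_state()['force'])
a,p=snap('side','d10.png'); cv2.imwrite('pics/d10c.png',cv2.resize(a[200:360,170:350,::-1],None,fx=3,fy=3))
E
```

```text
t 27.975 pos [0.4585 0.2176 0.05  ] tool-d [42.3  0.1  0. ] yaw_y -101.2 tiltz [-2.e-04  0.e+00 -1.e+00]
rz turn (deg) 0.0 j6 2.05
[-1.12950146  0.83810141  0.63966144]
```

>>> apply_moves([
  {"x": 8,"y": 0,"z": 0,"rx": 0,"ry": 0,"rz": 0,"hand": -1},
  {"x": 8,"y": 0,"z": 0,"rx": 0,"ry": 0,"rz": 0,"hand": -1},
  {"x": 8,"y": 0,"z": 0,"rx": 0,"ry": 0,"rz": 0,"hand": -1},
  {"x": 8,"y": 0,"z": 0,"rx": 0,"ry": 0,"rz": 0,"hand": -1},
  {"x": 8,"y": 0,"z": 0,"rx": 0,"ry": 0,"rz": 0,"hand": -1},
  {"x": 8,"y": 0,"z": 0,"rx": 0,"ry": 0,"rz": 0,"hand": -1},
  {"x": 8,"y": 0,"z": 0,"rx": 0,"ry": 0,"rz": 0,"hand": -1},
  {"x": 8,"y": 0,"z": 0,"rx": 0,"ry": 0,"rz": 0,"hand": -1},
  {"x": 8,"y": 0,"z": 0,"rx": 0,"ry": 0,"rz": 0,"hand": -1},
  {"x": 8,"y": 0,"z": 0,"rx": 0,"ry": 0,"rz": 0,"hand": -1},
  {"x": 8,"y": 0,"z": 0,"rx": 0,"ry": 0,"rz": 0,"hand": -1},
  {"x": 6,"y": 0,"z": 0,"rx": 0,"ry": 0,"rz": 0,"hand": -1},
])

```text
time_s: 29.52
position: [0.551, 0.1992, 0.0501]
ee_rot: [3.127, -0.306, 0.0]
force: [-0.5, 0.6, 0.6]
grip_width: 0.009
finger_force: 0.6
```

>>> apply_moves([
  {"x": 5,"y": 0,"z": 0,"rx": 0,"ry": 0,"rz": 0,"hand": -1},
  {"x": 4,"y": 0,"z": 0,"rx": 0,"ry": 0,"rz": 0,"hand": -1},
  {"x": 4,"y": 0,"z": 0,"rx": 0,"ry": 0,"rz": 0,"hand": -1},
  {"x": 4,"y": 0,"z": 0,"rx": 0,"ry": 0,"rz": 0,"hand": -1},
])

```text
time_s: 30.02
position: [0.5674, 0.1961, 0.0501]
ee_rot: [-3.127, 0.306, -0.0]
force: [-1.1, 0.4, 0.2]
grip_width: 0.009
finger_force: 0.6
```

```bash
python3 - <<'E'
from h import *
plan([.5,.2093,.05],-101.2); print(bot.get_state()['force'])
a,p=snap('side','d11.png'); cv2.imwrite('pics/d11c.png',cv2.resize(a[170:330,110:340,::-1],None,fx=3,fy=3))
E
```

```text
t 30.025 pos [0.5674 0.1961 0.0501] tool-d [-68.7   0.1   0.1] yaw_y -101.2 tiltz [ 1.e-04 -0.e+00 -1.e+00]
rz turn (deg) 0.0 j6 1.97
[-1.05873245  0.39357125  0.22135684]
```

View pics/d11c.png

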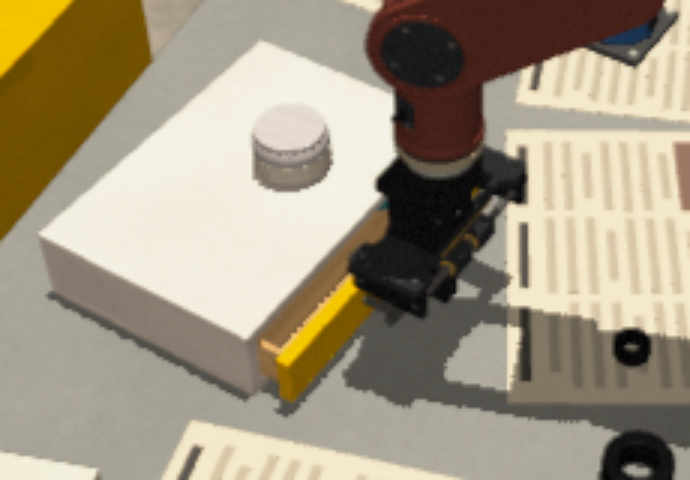

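The drawer is about 20 mm from shut, with the tin clear and the spare in place. Keep pushing gently.

>>> apply_moves([
  {"x": 4,"y": 0,"z": 0,"rx": 0,"ry": 0,"rz": 0,"hand": -1},
  {"x": 4,"y": 0,"z": 0,"rx": 0,"ry": 0,"rz": 0,"hand": -1},
  {"x": 3,"y": 0,"z": 0,"rx": 0,"ry": 0,"rz": 0,"hand": -1},
  {"x": 3,"y": 0,"z": 0,"rx": 0,"ry": 0,"rz": 0,"hand": -1},
  {"x": 0,"y": 0,"z": 0,"rx": 0,"ry": 0,"rz": 0,"hand": -1},
])

```text
time_s: 30.7
position: [0.5813, 0.1933, 0.0501]
ee_rot: [-3.127, 0.306, -0.001]
force: [0.1, -0.7, 0.3]
grip_width: 0.006
finger_force: 0.0
```

>>> apply_moves([
  {"x": 2,"y": 0,"z": 0,"rx": 0,"ry": 0,"rz": 0,"hand": -1},
  {"x": 2,"y": 0,"z": 0,"rx": 0,"ry": 0,"rz": 0,"hand": -1},
  {"x": 1,"y": 0,"z": 0,"rx": 0,"ry": 0,"rz": 0,"hand": -1},
  {"x": 0,"y": 0,"z": 0,"rx": 0,"ry": 0,"rz": 0,"hand": -1},
])

```text
time_s: 31.2
position: [0.5852, 0.1925, 0.0499]
ee_rot: [3.126, -0.306, -0.002]
force: [-4.2, 0.7, 2.9]
grip_width: 0.002
finger_force: 2.2
```

>>> apply_moves([
  {"x": 1.5,"y": 0,"z": 0,"rx": 0,"ry": 0,"rz": 0,"hand": -1},
  {"x": 0,"y": 0,"z": 0,"rx": 0,"ry": 0,"rz": 0,"hand": -1},
  {"x": 0,"y": 0,"z": 0,"rx": 0,"ry": 0,"rz": 0,"hand": -1},
])

```text
time_s: 31.58
position: [0.5875, 0.1921, 0.05]
ee_rot: [-3.127, 0.306, -0.001]
force: [-1.1, 0.1, -0.8]
grip_width: 0.007
finger_force: 0.9
```

>>> apply_moves([
  {"x": 2,"y": 0,"z": 0,"rx": 0,"ry": 0,"rz": 0,"hand": -1},
  {"x": 0,"y": 0,"z": 0,"rx": 0,"ry": 0,"rz": 0,"hand": -1},
  {"x": 0,"y": 0,"z": 0,"rx": 0,"ry": 0,"rz": 0,"hand": -1},
])

```text
time_s: 31.95
position: [0.5897, 0.1916, 0.0501]
ee_rot: [-3.127, 0.306, -0.002]
force: [-0.2, 0.7, -0.6]
grip_width: 0.005
finger_force: 0.2
```

>>> apply_moves([
  {"x": 2,"y": 0,"z": 0,"rx": 0,"ry": 0,"rz": 0,"hand": -1},
  {"x": 0,"y": 0,"z": 0,"rx": 0,"ry": 0,"rz": 0,"hand": -1},
  {"x": 0,"y": 0,"z": 0,"rx": 0,"ry": 0,"rz": 0,"hand": -1},
])

```text
time_s: 32.33
position: [0.5917, 0.1913, 0.0503]
ee_rot: [-3.127, 0.306, -0.002]
force: [0.1, 0.1, 0.0]
grip_width: 0.005
finger_force: 0.0
```

>>> apply_moves([
  {"x": 2,"y": 0,"z": 0,"rx": 0,"ry": 0,"rz": 0,"hand": -1},
  {"x": 0,"y": 0,"z": 0,"rx": 0,"ry": 0,"rz": 0,"hand": -1},
  {"x": 0,"y": 0,"z": 0,"rx": 0,"ry": 0,"rz": 0,"hand": -1},
])

```text
time_s: 32.7
position: [0.5932, 0.1909, 0.0501]
ee_rot: [3.127, -0.306, 0.0]
force: [-0.3, -0.6, -0.4]
grip_width: 0.007
finger_force: 0.0
```

>>> apply_moves([
  {"x": 1.5,"y": 0,"z": 0,"rx": 0,"ry": 0,"rz": 0,"hand": -1},
  {"x": 1.5,"y": 0,"z": 0,"rx": 0,"ry": 0,"rz": 0,"hand": -1},
  {"x": 0,"y": 0,"z": 0,"rx": 0,"ry": 0,"rz": 0,"hand": -1},
])

```text
time_s: 33.08
position: [0.5944, 0.1907, 0.0498]
ee_rot: [3.126, -0.306, -0.006]
force: [-7.4, 1.7, 5.8]
grip_width: 0.005
finger_force: 3.5
```

>>> apply_moves([
  {"x": 1.5,"y": 0,"z": 0,"rx": 0,"ry": 0,"rz": 0,"hand": -1},
  {"x": 1,"y": 0,"z": 0,"rx": 0,"ry": 0,"rz": 0,"hand": -1},
  {"x": 0,"y": 0,"z": 0,"rx": 0,"ry": 0,"rz": 0,"hand": -1},
])

```text
time_s: 33.45
position: [0.5947, 0.1907, 0.0497]
ee_rot: [3.126, -0.305, -0.014]
force: [-14.1, 1.7, 10.4]
grip_width: 0.005
finger_force: 7.5
```

The drawer is hard at its stop, with force rising and no travel. I'll back off slowly, lift clear and check.

>>> apply_moves([
  {"x": -5,"y": 0,"z": 0,"rx": 0,"ry": 0,"rz": 0,"hand": -1},
  {"x": -15,"y": 0,"z": 0,"rx": 0,"ry": 0,"rz": 0,"hand": -1},
  {"x": -25,"y": 0,"z": 0,"rx": 0,"ry": 0,"rz": 0,"hand": -1},
  {"x": -25,"y": 0,"z": -20,"rx": 0,"ry": 0,"rz": 0,"hand": -1},
  {"x": -20,"y": 0,"z": -50,"rx": 0,"ry": 0,"rz": 0,"hand": -1},
  {"x": 0,"y": 0,"z": -50,"rx": 0,"ry": 0,"rz": 0,"hand": -1},
  {"x": 0,"y": 0,"z": -40,"rx": 0,"ry": 0,"rz": 0,"hand": -1},
  {"x": 0,"y": 0,"z": 0,"rx": 0,"ry": 0,"rz": 0,"hand": -1},
  {"x": 0,"y": 0,"z": 0,"rx": 0,"ry": 0,"rz": 0,"hand": -1},
])

```text
time_s: 34.58
position: [0.5096, 0.2073, 0.2094]
ee_rot: [3.126, -0.306, -0.001]
force: [-0.2, 0.2, -0.2]
grip_width: 0.003
finger_force: 0.0
```

```bash
python3 - <<'E'
from h import *
im,p=snap('wrist','w12.png')
h=cv2.cvtColor(im,cv2.COLOR_RGB2HSV); m=((h[...,0]>18)&(h[...,0]<32)&(h[...,1]>200)&(h[...,2]>90)).astype(np.uint8); m[235:]=0
k=max(cv2.findContours(m,0,1)[0],key=cv2.contourArea); print('yellow',cv2.boundingRect(k),cv2.minAreaRect(k))
c,r=cv2.minAreaRect(k)[0],0; X=ray(p,*c,.067); u=np.array([.981,-.194]); print('front travel mm',1000*(X[:2]-[.5034,.2095])@u)
s,q=snap('side','d12.png')
h=cv2.cvtColor(s,cv2.COLOR_RGB2HSV); m=(((h[...,0]>165)|(h[...,0]<6))&(h[...,1]>90)&(h[...,2]>60)).astype(np.uint8)
print([cv2.boundingRect(k) for k in cv2.findContours(m[145:175,300:330],0,1)[0]])
print(bot.get_state()['time_s'],bot.get_state()['force'])
E
```

```text
yellow (45, 0, 467, 9) ((278.0, 4.0), (8.0, 466.0), 90.0)
front travel mm 146.31705289776457
[(10, 10, 14, 12), (6, 5, 1, 1), (16, 0, 14, 4), (0, 0, 16, 7)]
34.675 [0.61035368 0.19594452 0.11752142]
```

```bash
python3 - <<'E'
from h import *
for f in ('d.png','d11.png','d12.png'):
    h=cv2.cvtColor(cv2.imread('pics/'+f),cv2.COLOR_BGR2HSV)[180:330,120:320]
    y=(h[...,0]>18)&(h[...,0]<32)&(h[...,1]>200)&(h[...,2]>60); w=(h[...,0]>8)&(h[...,0]<28)&(h[...,1]>90)&(h[...,1]<190)&(h[...,2]>60)
    print(f,'yellow',y.sum(),np.argwhere(y).mean(0)[::-1]+[120,180],'wood',w.sum())
q=bot.camera_params('side'); c=np.array([.5034,.2095]); 
for t in (0,.14,.146,.152): print(t,proj(q,[*(c+t*np.array([.981,-.194])),.05]))
E
```

```text
d.png yellow 2525 [197.92514851 235.64158416] wood 4433
d11.png yellow 1902 [157.48527865 222.47423764] wood 644
d12.png yellow 2382 [171.51763224 226.74433249] wood 201
0 [275.97621099 271.79927827]
0.14 [234.36117411 252.42008663]
0.146 [232.64307064 251.62000428]
0.152 [230.93013747 250.82232963]
```

```bash
python3 - <<'E'
from h import *
q=bot.camera_params('side'); u=np.array([.981,-.194]); v=np.array([.194,.981])
for f in ('d11.png','d12.png'):
  im=cv2.imread('pics/'+f)[:,:,::-1]
  for yy in (.10,.13):
    print(f,yy,[(t,tuple(int(a) for a in im[tuple(proj(q,[*(np.array([.5034,.2095])+u*t/1000+v*yy),.067]).round().astype(int)[::-1])])) for t in range(110,190,5)])
E
```

```text
d11.png 0.1 [(110, (132, 93, 0)), (115, (236, 183, 0)), (120, (244, 199, 0)), (125, (244, 198, 0)), (130, (232, 187, 114)), (135, (132, 100, 61)), (140, (141, 107, 67)), (145, (135, 103, 63)), (150, (128, 97, 61)), (155, (129, 98, 62)), (160, (121, 111, 99)), (165, (222, 211, 190)), (170, (244, 240, 226)), (175, (244, 238, 225)), (180, (244, 238, 224)), (185, (244, 238, 223))]
d11.png 0.13 [(110, (122, 86, 0)), (115, (221, 163, 0)), (120, (244, 201, 0)), (125, (244, 200, 0)), (130, (223, 174, 99)), (135, (134, 102, 62)), (140, (142, 107, 66)), (145, (132, 100, 63)), (150, (126, 95, 59)), (155, (125, 96, 64)), (160, (117, 107, 96)), (165, (234, 225, 208)), (170, (244, 237, 224)), (175, (244, 238, 224)), (180, (244, 238, 223)), (185, (244, 239, 225))]
d12.png 0.1 [(110, (90, 84, 69)), (115, (144, 110, 0)), (120, (123, 87, 0)), (125, (124, 87, 0)), (130, (123, 87, 0)), (135, (124, 89, 0)), (140, (164, 117, 0)), (145, (244, 201, 0)), (150, (244, 197, 0)), (155, (237, 184, 0)), (160, (121, 111, 99)), (165, (223, 212, 191)), (170, (244, 239, 225)), (175, (243, 238, 224)), (180, (243, 238, 223)), (185, (243, 238, 223))]
d12.png 0.13 [(110, (87, 84, 77)), (115, (116, 87, 16)), (120, (122, 85, 0)), (125, (119, 83, 0)), (130, (123, 89, 5)), (135, (122, 88, 0)), (140, (128, 91, 0)), (145, (244, 200, 0)), (150, (244, 201, 0)), (155, (221, 174, 12)), (160, (117, 107, 96)), (165, (233, 224, 205)), (170, (244, 237, 223)), (175, (244, 238, 224)), (180, (244, 238, 223)), (185, (243, 238, 224))]
```

The yellow front now sits directly against the unit with no wood showing, so the drawer is shut. Handing in.

```bash
python3 -c "
from station import bot
print(bot.finish_job())"
```

```text
the job is handed in; nothing more can be done
None
```

I handed the job in at about 35 s: the hub is seated on the flange, the pink wheel lies flat on it, and the drawer is pushed to its stop; I last saw the spare in the drawer about 20 mm before it shut, and no verdict came back.

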